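# Fit the valve block in its enclosure and latch the door

### The arm

A 6-joint arm with a two-finger parallel gripper is mounted at the origin on the work surface; the furniture and walls round the work are solid. World frame = base frame: x ahead of the robot, y to its left, z up, the work surface at z = 0. Lengths are in mm, angles in rad, forces in N, time in s.
With the tool pointing down it reaches from about 350 to 975 mm from the base axis. Payload 7.1 kg.
Tool frame: the origin (TCP) lies on the centre line of the jaws, within the pads' length; the fingertips stand 8 mm ahead of it and the grasp point (between the pads) lies 11 mm behind it; z points along the fingers, x is the direction in which the jaws open and shut, and the axes are right-handed (so a half turn about z gives the same grasp; the last joint's range is limited). The gripper opens to 88 mm and grips with 3 to 60 N. Pads are 20 mm wide; open, the fingers measure 115 mm over their backs; the gripper's body (75 mm by 178 mm) begins 61 mm behind the grasp point.
Start: joints at [1.121, 0.423, 1.63, -0, 1.089, -0.019], TCP at [260.966, 567.892, 230.675] pointing down, gripper open.
Joint ranges: [-3, 3], [-0.9, 2.11], [0.09, 2.58], [-1.31, 4.45], [0.11, 2.69], [-2.54, 2.54]. Speed limits (rad/s): [2.39, 2.39, 3.01, 3.14, 3.14, 3.14].

### API

Orientations are given as a rotation vector (axis times angle).
In Python, from workcell import ctrl gives the robot as it stands.
- The arm moves only by the shell command python3 -m handwheel 'ROWS'. ROWS is JSON, a list of rows, each a list of 3 entries, a list of its own where there are three numbers: the turn, a rotation vector about the tool's x, y, z in rad, then the shift along the tool's x, y, z in mm, then the opening, from 0 (shut) to 1 (fully open). In form: [[[ax, ay, az], [tx, ty, tz], jaw], ...]. A call has exactly 10 rows; each row shifts and turns the pose as measured when the row begins, along the tool's axes as they then stand; what a row does not reach is not made up. A row lasts 1/12 s, in which the tool goes at most 41.7 mm and 7.16 degrees, less where a joint would pass 70% of its speed; a pose out of reach is approached as far as the arm can. A call with a gripper value outside its range is refused whole. The fingers move at their own pace and stop on an object; the grip force is fixed at half the most. Time passes only in rows, so rows that do not move let the fingers close, or fill a call up. It gives the time, the measured TCP pose, the force and the opening at its end, in the units of the state.
- ctrl.get_obs(): the state, without advancing time (a new reading comes with each control period).
- ctrl.get_image(name): name is "scene" or "top"; returns a dict with "pixels" (420x560x3 uint8, red, green, blue), "camera_matrix" (3x3 intrinsics, pixels), "dist" ([k1, k2, p1, p2, k3] as OpenCV has them; the pictures are not rectified), "rvec" (rotation vector, rad) and "tvec" (3), from world to camera coordinates, as OpenCV has them. Camera axes: x right, y down, z forward; pixel columns grow to the right and rows downward; lengths in mm; the calibration is good to about 2 mm. A picture is of the moment at which its call begins. There is no depth.
- ctrl.close_job(): hands the job in, once; it reports no verdict.
Trained networks look in a picture, given as the dict that the camera call returned (one of the last four; its "shot" number tells which), for a name from the list of things; names that differ only in an ending like _2 or _b are one class to them, and where a whole thing is asked for, a point or a joint stands for the part that bears it (a point fixed in the world has none). Each returns a list of dicts, best first, with "score" (0 to 1); they miss things now and then, are a little off and sometimes report something else, mostly with a low value. They report only what shows in the picture. A call takes as long as a camera call. They do not tell look-alikes from the thing itself.
- ctrl.look_for(picture, query): "position" ([x, y, z] in mm, in the coordinates of the camera as it stood for that picture, good to about 4 mm: the middle of the surface that is visible of it).
- ctrl.spot_point(picture, query): "position" ([x, y, z] in mm, in the coordinates of the camera as it stood for that picture, good to about 4 mm: a listed point, or the origin of a listed thing).
The state is a dict: "t": time; "qpos": joint angles; "qvel": joint speeds; "joint_torque": joint torques, N m; "ee_pos": TCP position; "orientation": TCP orientation; "ft_force": force on the tool from outside, world axes, zero at the start; "moment": the same for the moment, N m; "width": finger opening in mm.
Only numpy, scipy, OpenCV 4.12 (cv2) and the standard library are available. Lean on these libraries where they do the work, as an engineer would, in place of code of your own. Each camera call takes 0.05 s, during which the arm holds its last target.

### The job

Set the loose valve block down into the saddle inside the grey enclosure that lies on its back, fully home and with its brass port pointing at the brass bulkhead in the enclosure's near wall. Then swing the enclosure door over with the fingers, without slamming it, and press its free edge down gently, by feel, until the sprung latch snaps in under the keep and holds; 20 N on the nearly shut door is already too much. Leave the oil can, the tape roll and the spanner where they are.

Things in the scene. Friction and masses are not known exactly. Their poses are not given: they have to be found in the camera images.
- enclosure: Grey steel wall enclosure lying on its back, open side up, fixed; outer 140 (x) x 240 mm (y), walls 3 mm, rim 95 mm above the bench. Origin: centre of its underside; z up, x roughly away from the robot, hinge side -y, latch side +y. Brass bulkhead in its near (-x) wall. Terminals inside along the hinge side, up to z 39 mm. Bear no more than 20 N on the nearly shut door, 40 N elsewhere.
- hinge (a point): Middle of the door's hinge line, 102.5 mm above the bench on the -y side; axes parallel to the enclosure's, hinge along x. The door is a sheet 150 mm along the hinge, 246 mm from hinge to free edge, its outer face 3 mm above the hinge line when shut. Friction hinge: the door stays where it is left and takes up to 7 N at the free edge to move; over 2 rad/s is a slam.
- door (a joint): Door angle, rad: 0 shut level, grows as the free (+y) edge rises, 1.57 upright. Below 0.11 the bevel meets the keep. The keep is set by hand: the bolt snaps in anywhere from +0.035 to -0.015 rad; 2 mm deeper it lands on the keep, rigid. The push rises to 4-10 N, drops to 1-3 N for the last 5 mm, the bolt snaps, then it rises steeply. Latched it rests between -0.025 and 0.035.
- bolt (a joint): How far the door's bevelled latch bolt is pushed back against its spring, m: 0 fully out, up to about 0.006 while it rides over the keep; it springs back to 0 as it snaps in. 20 mm wide, at the middle of the door's free edge.
- door_press (a point): Point on the door's outer face, on its middle line over the latch, 205 mm from the hinge line; the place to press. Axes: x along the hinge, y from hinge to free edge, z out of the outer face (up when shut).
- seat (a point): Centre of the saddle floor inside the enclosure, 12 mm above the bench, axes parallel to the enclosure's. The saddle is a folded steel cradle, clear 63 mm along x and 49 mm along y (about 1.5 mm play each side of the block), cheeks 11 mm high plus flared lips, 17 mm in all.
- block_centre (a point): Centre of the aluminium valve block's solid body, half-way up: 46 mm (own x) x 60 mm (own y) x 72 mm high, 0.42 kg, standing upright on the bench; grasp it across the 46 mm. z up, -y points out of its brass port. In place, this point lies 36 mm above the seat with the port along the enclosure's -x.
- block_port (a point): Tip of the block's brass port, 56 mm from its centre along the block's own -y, same height as the centre.
- oil_can: Small metal can, 58 mm across, 103 mm high; origin at the centre of its underside. Bystander.
- tape_roll: Roll of black tape lying flat, 58 mm across, 19 mm high; origin at the centre of its underside. Bystander.
- spanner: Combination spanner lying flat, 170 x 26 x 7 mm; origin at the centre of its underside. Bystander.
There are look-alikes about, which are no part of the job. Leave any pink or turquoise look-alike of the part that bears block_centre alone.

How it is judged:
By the outcome, as a careful person would: the job done as asked, in the order asked, and still so for the second after the job is handed in, with the robot touching nothing.
It also fails if it takes over 72 s, if anything falls off the work surface, if the arm or the gripper's body presses on something with over 40 N, if the wrist force passes 120 N, or if a joint passes its speed limit or range.

## Working session

There is one attempt and no reset: what is moved stays moved. The work goes in short steps, Python scripts to look and compute and a shell command to move; the robot and the scene stay as the last step left them, time stands still between calls to the robot, and variables do not carry over. Pictures are saved under pics/ and viewed, and the job is handed in when it is done.

```bash
ls -la; mkdir -p pics; cat > h.py <<'E'
from workcell import ctrl
import numpy as np, cv2
from scipy.spatial.transform import Rotation as R
def w(pic,p):
    Rm=cv2.Rodrigues(np.array(pic["rvec"],float))[0]
    return Rm.T@(np.array(p,float).ravel()-np.array(pic["tvec"],float).ravel())
def save(pic,name,scale=1.4):
    cv2.imwrite("pics/"+name,cv2.resize(pic["pixels"][:,:,::-1],None,fx=scale,fy=scale,interpolation=cv2.INTER_CUBIC))
def px(pic,P):
    return cv2.projectPoints(np.array(P,float).reshape(-1,1,3),np.array(pic["rvec"],float),np.array(pic["tvec"],float),np.array(pic["camera_matrix"],float),np.array(pic["dist"],float))[0].reshape(-1,2)
def onplane(pic,uv,z):
    K=np.array(pic["camera_matrix"],float);d=np.array(pic["dist"],float)
    n=cv2.undistortPoints(np.array(uv,float).reshape(-1,1,2),K,d).reshape(-1,2)
    Rm=cv2.Rodrigues(np.array(pic["rvec"],float))[0];t=np.array(pic["tvec"],float).ravel()
    c=-Rm.T@t; D=np.c_[n,np.ones(len(n))]@Rm
    return c+D*((z-c[2])/D[:,2])[:,None]
def tri(p1,uv1,p2,uv2):
    def r(pic,uv):
        a=onplane(pic,[uv],0)[0]; Rm=cv2.Rodrigues(np.array(pic["rvec"],float))[0]
        c=-Rm.T@np.array(pic["tvec"],float).ravel(); d=a-c; return c,d/np.linalg.norm(d)
    c1,d1=r(p1,uv1);c2,d2=r(p2,uv2)
    s=np.linalg.lstsq(np.c_[d1,-d2],c2-c1,rcond=None)[0]
    return (c1+s[0]*d1+c2+s[1]*d2)/2, np.linalg.norm(c1+s[0]*d1-c2-s[1]*d2)
E
python3 - <<'E'
from h import *
np.set_printoptions(precision=1,suppress=True)
o=ctrl.get_obs(); print(o)
for n in("scene","top"):
    p=ctrl.get_image(n); save(p,n+"0.png")
    print(n,p["shot"],"cam",w(p,[0,0,0]))
    for q in["enclosure","hinge","seat","door_press","block_centre","block_port","oil_can","tape_roll","spanner"]:
        for r in ctrl.spot_point(p,q)[:4]: print(q,round(r["score"],2),w(p,r["position"]),px(p,w(p,r["position"])))
E
```

```text
total 12
drwxr-xr-x  3 agent agent 4096 Dec  7 15:23 .
drwxr-xr-x 23 root  root  4096 Dec  7 15:23 ..
drwxr-xr-x  2 agent agent 4096 Dec  7 15:23 pics
{'t': 0.0, 'qpos': array([ 1.1,  0.4,  1.6, -0. ,  1.1, -0. ]), 'qvel': array([ 0., -0., -0.,  0., -0.,  0.]), 'joint_torque': array([ -0. , -54.5, -27.4,   0.1,   0. ,  -0. ]), 'ee_pos': array([260.7, 567.4, 229.9]), 'orientation': array([ 2.6,  1.7, -0. ]), 'ft_force': array([-0.3, -0.2,  0. ]), 'moment': array([0., 0., 0.]), 'width': 87.82356712703205}
scene 1 cam [455.2 767.4 629.9]
enclosure 0.83 [ 620.8 -153.4   -2.6] [[226.8 225.3]]
hinge 0.61 [ 616.9 -271.8  104. ] [[230.1 165.2]]
seat 0.78 [ 643.2 -133.7   11.8] [[216.1 225.1]]
door_press 0.9 [ 617.4 -228.7  304.5] [[220.2  94.2]]
block_centre 0.83 [ 309.1 -146.8   34.4] [[353.9 213.1]]
block_centre 0.77 [ 463.3 -211.8   37.3] [[289.9 198.8]]
block_centre 0.72 [ 424.5 -109.4   36.8] [[306.4 221.4]]
block_centre 0.63 [ 645.2 -133.2   11.9] [[215.3 225.2]]
block_port 0.89 [ 253.  -151.8   32.5] [[376.9 212.4]]
block_port 0.88 [ 498.1 -258.3   34.8] [[276.7 190.6]]
block_port 0.5
[... 362 characters left out ...]
82.5 136.5]]
seat 0.77 [ 641.6 -133.    14.3] [[308.1 138.9]]
seat 0.24 [675.1  84.9  -0.7] [[209.4 127.3]]
door_press 0.69 [ 617.9 -227.6  304.1] [[385.6  88.5]]
block_centre 0.93 [ 426.5 -102.9   37.6] [[296.9 235.5]]
block_centre 0.93 [ 461.7 -208.5   37.2] [[347.7 218.1]]
block_centre 0.84 [ 305.7 -145.    37.2] [[319.1 295.7]]
block_port 0.96 [373.4 -87.8  36.1] [[289.8 261.9]]
block_port 0.95 [ 251.7 -152.7   36.2] [[323.7 323.5]]
block_port 0.69 [ 499.1 -258.2   32. ] [[370.1 200.6]]
oil_can 0.81 [ 372.6 -280.4    0.4] [[380.2 262.2]]
tape_roll 0.8 [676.1  86.9  -5.2] [[208.8 127.7]]
tape_roll 0.52 [ 641.8 -135.1   11.6] [[308.9 139.3]]
spanner 0.57 [401.8 170.5   3.9] [[165.5 250.6]]
```

View pics/scene0.png

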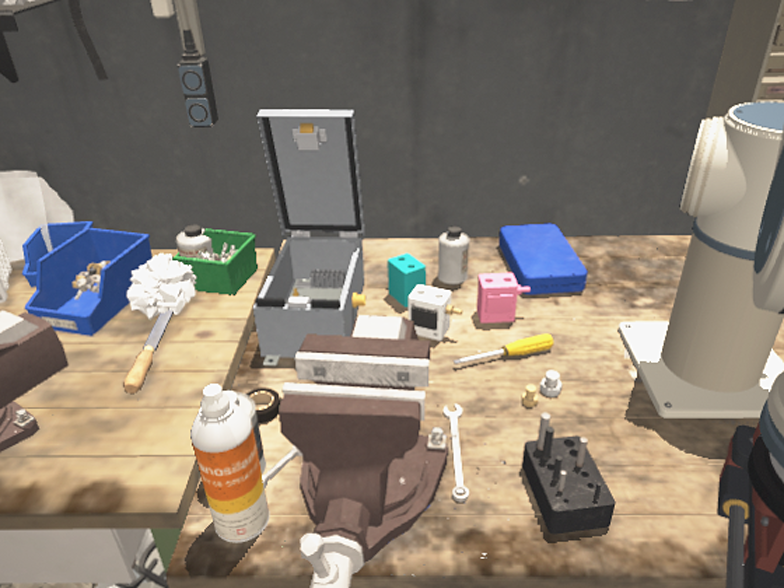

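View pics/top0.png

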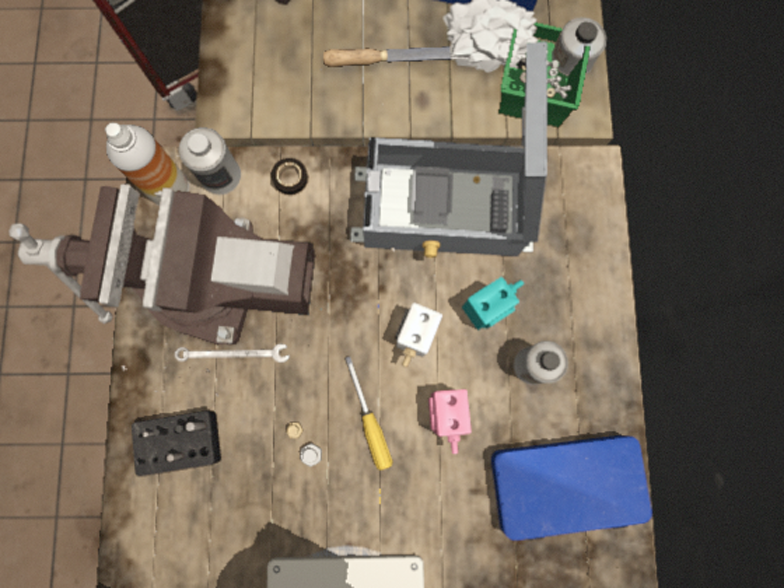

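Top view (scaled 1.4×): the real block is the white/aluminium one at about (418,330), with its brass port toward (406,357). The turquoise one is at (493,303) and the pink one at (451,413). The enclosure is at (455,195), its brass bulkhead at (431,248), and the door is nearly upright on the right. I'll zoom in to measure corners next.

```bash
python3 - <<'E'
from h import *
import pickle
ps={}
for n in("scene","top"):
    p=ctrl.get_image(n); ps[n]=p
pickle.dump(ps,open("ps.pkl","wb"))
def crop(n,x,y,w_,h_,name,s):
    c=ps[n]["pixels"][y:y+h_,x:x+w_,::-1]; cv2.imwrite("pics/"+name,cv2.resize(c,None,fx=s,fy=s,interpolation=cv2.INTER_CUBIC))
crop("top",240,80,160,120,"t1.png",5)
crop("top",260,200,100,75,"t2.png",8)
crop("scene",175,70,160,120,"s1.png",5)
crop("scene",175,160,160,100,"s2.png",5)
E
```

```text
(no output)
```

View pics/t1.png

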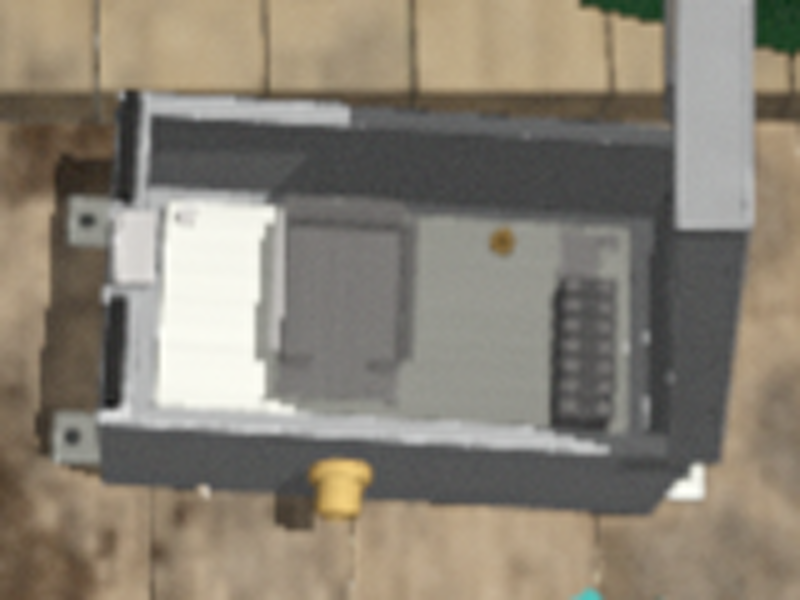

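View pics/t2.png

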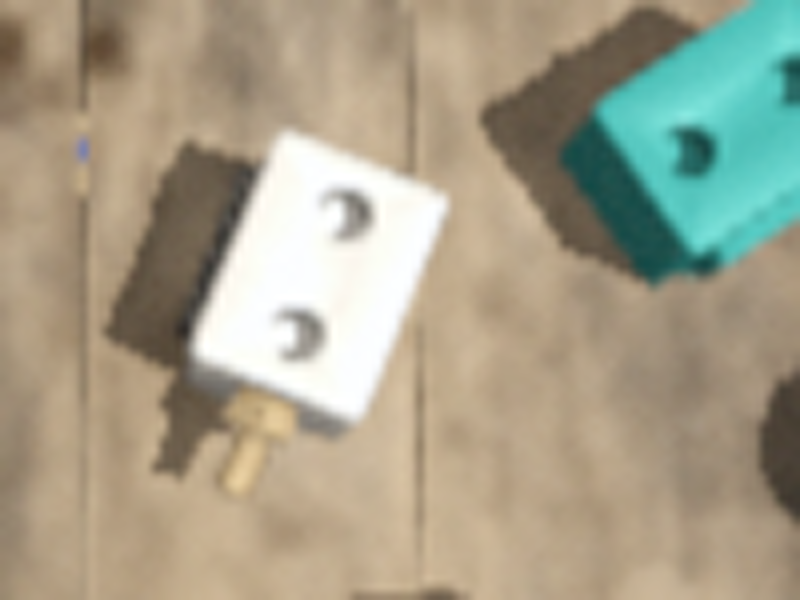

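View pics/s1.png

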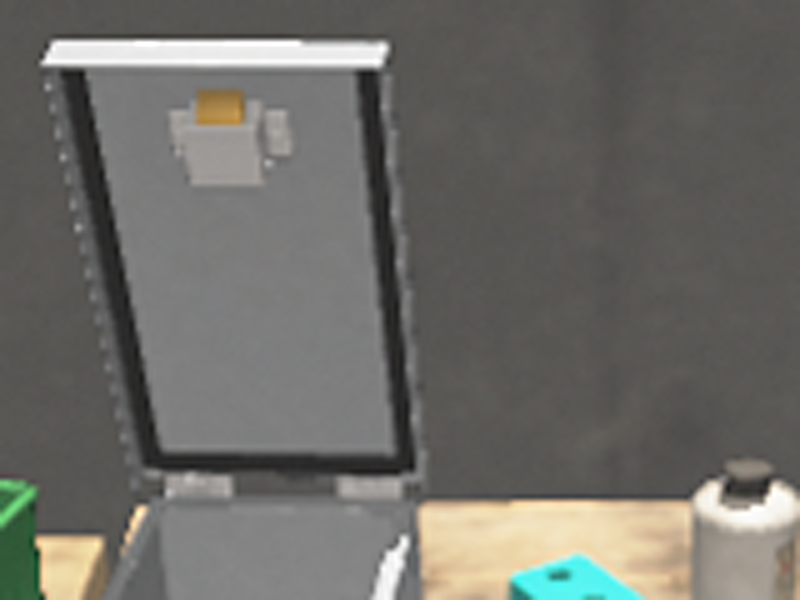

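View pics/s2.png

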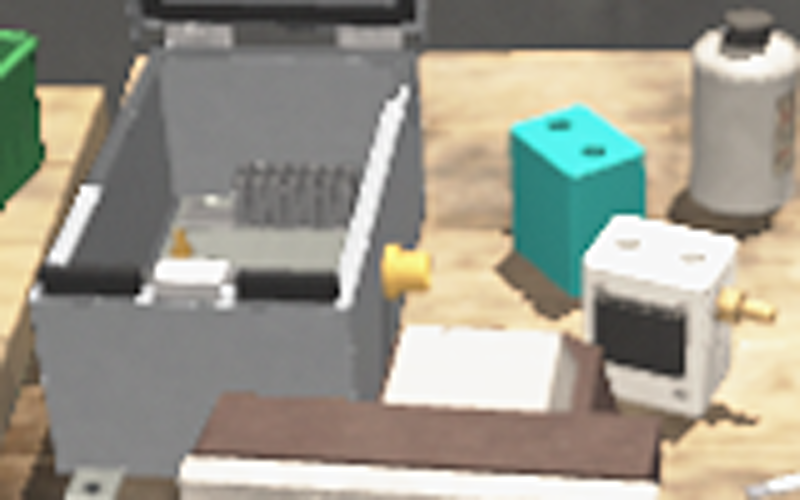

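```bash
cat > fit.py <<'E'
from h import *
import pickle
from scipy.optimize import least_squares
np.set_printoptions(precision=2,suppress=True)
ps=pickle.load(open("ps.pkl","rb"))
T,S=ps["top"],ps["scene"]
def o(uv,x,y,s): return (np.array(uv,float)+.5)/s-.5+np.array([x,y])
# block top corners
b=o([[287,128],[448,200],[358,423],[190,355]],260,200,8)
P=onplane(T,b,72); print(P); print("sides",np.linalg.norm(np.roll(P,-1,0)-P,axis=1),"centre",P.mean(0))
dirp=(P[2]+P[3]-P[0]-P[1])/2; print("port yaw",np.arctan2(dirp[1],dirp[0]), np.arctan2(*( (P[1]+P[2]-P[0]-P[3])[[1,0]])))
# scene block top corners -> triangulate
bs=o([[615,213],[740,238],[708,270],[583,257]],175,160,5)
print("proj of P in scene",px(S,P),bs)
obs=[(T,o([100,420],240,80,5),(-70,120,95)),(T,o([122,92],240,80,5),(70,120,95)),(T,o([720,462],240,80,5),(-70,-120,95)),
(T,o([100,482],240,80,5),(-70,120,0)),(T,o([645,513],240,80,5),(-70,-120,0)),
(S,o([38,295],175,160,5),(70,120,95)),(S,o([345,305],175,160,5),(-70,120,95)),(S,o([60,470],175,160,5),(70,120,0))]
def f(v):
    r=[]
    c,s=np.cos(v[2]),np.sin(v[2])
    for pic,uv,l in obs:
        r.append(px(pic,[v[0]+c*l[0]-s*l[1],v[1]+s*l[0]+c*l[1],l[2]])[0]-uv)
    return np.array(r).ravel()
q=least_squares(f,[621,-150,0],loss="soft_l1"); print(q.x); print(f(q.x).reshape(-1,2))
E
python3 fit.py
```

```text
[[ 461.95  -98.87   72.  ]
 [ 443.61 -138.21   72.  ]
 [ 389.07 -114.8    72.  ]
 [ 406.07  -74.17   72.  ]]
sides [43.41 59.36 44.04 61.1 ] centre [ 425.17 -106.51   72.  ]
port yaw 2.7307157254275363 -1.9869065555569039
proj of P in scene [[290.27 211.37]
 [298.05 202.26]
 [321.8  207.34]
 [315.24 217.1 ]] [[297.6 202.2]
 [322.6 207.2]
 [316.2 213.6]
 [291.2 211. ]]
[ 622.43 -153.16   -0.07]
[[-0.22  0.66]
 [-0.1  -0.15]
 [-2.59 -0.43]
 [ 1.05  0.72]
 [ 1.69  1.05]
 [-2.48  0.08]
 [ 0.27 -0.05]
 [-0.83 -0.17]]
```

```bash
cat >> fit.py <<'E'
def wire(pic,crop,s,name,seat,yaw,E=q.x):
    x,y,w_,h_=crop
    im=cv2.resize(pic["pixels"][y:y+h_,x:x+w_,::-1],None,fx=s,fy=s,interpolation=cv2.INTER_CUBIC)
    im=np.clip(im.astype(float)*1.0,0,255).astype(np.uint8)
    def line(o3,L,col,close=True):
        c,sn=np.cos(yaw),np.sin(yaw)
        L=np.array(L,float); Q=np.c_[o3[0]+c*L[:,0]-sn*L[:,1],o3[1]+sn*L[:,0]+c*L[:,1],L[:,2]]
        uv=((px(pic,Q)-[x,y]+.5)*s-.5).round().astype(int)
        cv2.polylines(im,[uv.reshape(-1,1,2)],close,col,1)
    rect=lambda a,b,z:[(-a,-b,z),(a,-b,z),(a,b,z),(-a,b,z)]
    line(E,rect(70,120,95),(0,0,255)); line(E,rect(70,120,0),(0,160,255))
    line(seat,rect(31.5,24.5,12),(0,255,0)); line(seat,rect(31.5,24.5,23),(255,255,0)); line(seat,[(0,0,12),(-100,0,12)],(0,255,0),0)
    cv2.imwrite("pics/"+name,im)
E
python3 - <<'E'
from fit import *
seat=np.array([642,-133]); 
wire(T,(250,80,140,105),5.5,"w1.png",seat,q.x[2])
im=T["pixels"][110:170,280:340,::-1].astype(float); im=np.clip((im-40)*1.8,0,255).astype(np.uint8)
cv2.imwrite("pics/z1.png",cv2.resize(im,None,fx=9,fy=9,interpolation=cv2.INTER_CUBIC))
E
```

```text
[[ 461.95  -98.87   72.  ]
 [ 443.61 -138.21   72.  ]
 [ 389.07 -114.8    72.  ]
 [ 406.07  -74.17   72.  ]]
sides [43.41 59.36 44.04 61.1 ] centre [ 425.17 -106.51   72.  ]
port yaw 2.7307157254275363 -1.9869065555569039
proj of P in scene [[290.27 211.37]
 [298.05 202.26]
 [321.8  207.34]
 [315.24 217.1 ]] [[297.6 202.2]
 [322.6 207.2]
 [316.2 213.6]
 [291.2 211. ]]
[ 622.43 -153.16   -0.07]
[[-0.22  0.66]
 [-0.1  -0.15]
 [-2.59 -0.43]
 [ 1.05  0.72]
 [ 1.69  1.05]
 [-2.48  0.08]
 [ 0.27 -0.05]
 [-0.83 -0.17]]
```

View pics/w1.png

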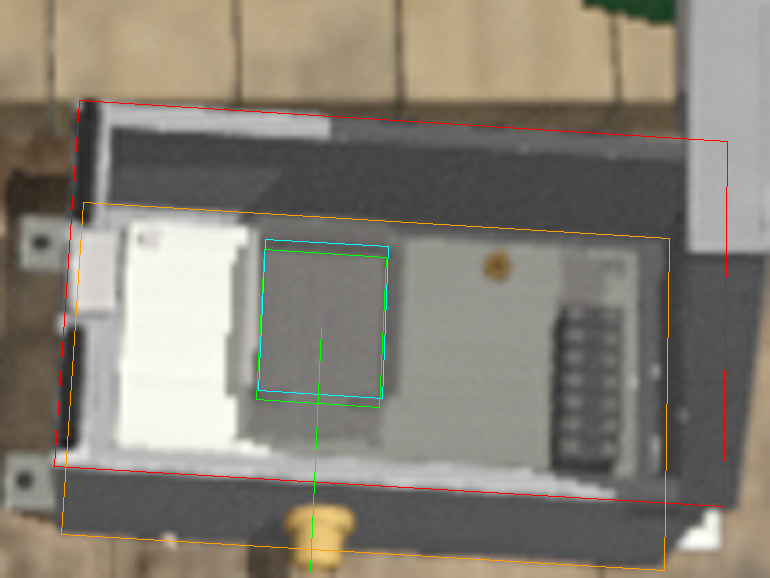

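View pics/z1.png

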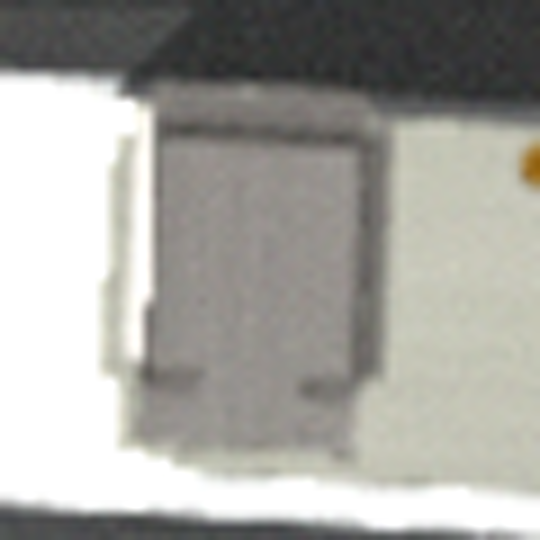

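Top view: the block's top face and the saddle floor are both clear. The block port points at yaw about 2.73, and the enclosure yaw is about -0.06 to -0.07. I'll refine both with subpixel edge fits.

```bash
cat > edge.py <<'E'
from fit import *
from scipy.ndimage import map_coordinates
def edge(pic,a,b,hw=3,sign=0):
    g=pic["pixels"].astype(float).mean(2); a=np.array(a,float);b=np.array(b,float)
    d=(b-a)/np.linalg.norm(b-a); n=np.array([-d[1],d[0]]); pts=[]
    for s in np.linspace(0.08,.92,60):
        c=a+s*(b-a); t=np.arange(-hw,hw+.01,.1)
        q_=c+t[:,None]*n; v=map_coordinates(g,[q_[:,1],q_[:,0]],order=1)
        gr=np.gradient(np.convolve(np.pad(v,5,'edge'),np.ones(11)/11,'valid'))
        gr=gr*sign if sign else abs(gr)
        k=gr.argmax(); w_=np.clip(gr,0,None)*(abs(t-t[k])<1.0)
        pts.append(c+n*(w_@t/w_.sum()))
    pts=np.array(pts,np.float32)
    vx,vy,x0,y0=cv2.fitLine(pts,cv2.DIST_HUBER,0,.01,.01).ravel()
    L=np.array([vx,vy])*np.sign(np.dot([vx,vy],d)); p0=np.array([x0,y0])
    res=np.std((pts-p0)@[-L[1],L[0]])
    return p0+L*((a-p0)@L), p0+L*((b-p0)@L), res
def isect(l1,l2):
    A=np.c_[l1[1]-l1[0],-(l2[1]-l2[0])]; s=np.linalg.solve(A,l2[0]-l1[0]); return l1[0]+s[0]*(l1[1]-l1[0])
E
python3 - <<'E' | tail -20
from edge import *
print("=====")
es=[edge(T,b[i],b[(i+1)%4],2.5) for i in range(4)]
C=np.array([isect(es[i-1],es[i]) for i in range(4)]); P=onplane(T,C,72)
print("block res",[e[2] for e in es]); print(P, np.linalg.norm(np.roll(P,-1,0)-P,axis=1),P.mean(0))
for i in range(4):
    d=P[(i+1)%4]-P[i]; print("yaw",np.arctan2(d[1],d[0])%(np.pi/2))
def E(name,a,bb,s,x,y,z,**k):
    e=edge(T,o(a,x,y,s),o(bb,x,y,s),**k); Q=onplane(T,np.array(e[:2]),z); d=Q[1]-Q[0]
    print(name,e[2],Q[:,:2].ravel(),"yaw",(np.arctan2(d[1],d[0])+np.pi/4)%(np.pi/2)-np.pi/4)
E("near rim",[110,420],[650,450],5,240,80,95)
E("near base",[110,482],[640,513],5,240,80,0)
E("far rim outer",[140,92],[340,103],5,240,80,95)
E("latch rim",[122,100],[100,415],5,240,80,95)
E("saddle far",[165,132],[352,140],9,280,110,12,hw=1.5)
E("saddle right",[357,150],[353,370],9,280,110,12,hw=1.5)
E("hinge rim",[745,240],[722,450],5,240,80,95)
E
python3 - <<'E' | tail -30
from edge import *
im=T["pixels"][195:280,255:355,::-1]
E
```

```text
[-2.48  0.08]
 [ 0.27 -0.05]
 [-0.83 -0.17]]
=====
block res [np.float64(0.15202976346542485), np.float64(0.1492815394210997), np.float64(0.1821877171791579), np.float64(0.1566385872481349)]
[[ 462.36  -97.36   72.  ]
 [ 444.49 -138.97   72.  ]
 [ 388.97 -115.41   72.  ]
 [ 406.58  -72.69   72.  ]] [45.29 60.32 46.21 60.99] [ 425.6 -106.1   72. ]
yaw 1.1652687995195494
yaw 1.1694553255775326
yaw 1.1797759019767442
yaw 1.154441940696165
near rim 0.6524757623503832 [ 560.08  -32.92  545.66 -245.36] yaw -0.06775890563760756
near base 0.995942595860872 [ 560.74  -30.68  546.23 -262.26] yaw -0.06257523396573128
far rim outer 0.1685378846957865 [ 698.66  -45.61  695.43 -126.75] yaw -0.039844836972252384
latch rim 0.7773620424510016 [696.55 -39.11 564.04 -29.95] yaw -0.06899378435807657
saddle far 0.10438850916351416 [ 674.98 -111.38  672.59 -157.27] yaw -0.05217510890942334
saddle right 0.1710763383331563 [ 671.77 -159.37  615.48 -154.71] yaw -0.08255522369521895
hinge rim 0.14474519902027172 [ 635.92 -289.75  548.49 -274.05] yaw -0.17760809245068465
[[ 461.95  -98.87   72.  ]
 [ 443.61 -138.21   72.  ]
 [ 389.07 -114.8    72.  ]
 [ 406.07  -74.17   72.  ]]
sides [43.41 59.36 44.04 61.1 ] centre [ 425.17 -106.51   72.  ]
port yaw 2.7307157254275363 -1.9869065555569039
proj of P in scene [[290.27 211.37]
 [298.05 202.26]
 [321.8  207.34]
 [315.24 217.1 ]] [[297.6 202.2]
 [322.6 207.2]
 [316.2 213.6]
 [291.2 211. ]]
[ 622.43 -153.16   -0.07]
[[-0.22  0.66]
 [-0.1  -0.15]
 [-2.59 -0.43]
 [ 1.05  0.72]
 [ 1.69  1.05]
 [-2.48  0.08]
 [ 0.27 -0.05]
 [-0.83 -0.17]]
```

```bash
python3 - <<'E' | sed '1,/=====/d'
from edge import *
print("=====")
for a,bb in(((428,362),(148,305)),((298,358),(165,195)),((428,392),(112,303)),((348,112),(535,172)),((355,110),(526,172))):
    print(tri(S,np.array(a)/1.4,T,np.array(bb)/1.4))
ob=ctrl.get_obs(); Rm=R.from_rotvec(ob["orientation"]).as_matrix(); print(Rm, ob["ee_pos"])
yaw=1.167; tx=np.array([np.cos(yaw),np.sin(yaw),0]); tz=np.array([0,0,-1]); Rt=np.c_[tx,np.cross(tz,tx),tz]
print("turn",R.from_matrix(Rm.T@Rt).as_rotvec())
for t in ([425.6,-106.1,230],[425.6,-106.1,39]): print("shift",Rm.T@(np.array(t)-ob["ee_pos"]))
E
```

```text
(array([438.27, 225.7 , 195.01]), np.float64(3.054463635246307))
(array([580.21, 214.67, 192.27]), np.float64(2.8608026588629443))
(array([440.59, 270.46, 191.49]), np.float64(5.2146497494068536))
(array([ 548.57, -208.95,  340.78]), np.float64(1.8068613450160418))
(array([ 540.6 , -197.14,  348.85]), np.float64(7.008309452918126))
[[ 0.42  0.91 -0.  ]
 [ 0.91 -0.42 -0.  ]
 [-0.    0.   -1.  ]] [260.95 567.89 230.67]
turn [ 0.    0.   -0.03]
shift [-543.67  431.04    0.68]
shift [-543.67  431.04  191.68]
```

```bash
python3 -m handwheel '[[[0,0,-0.01],[-20,16,0],1],[[0,0,-0.01],[-32,26,0],1],[[0,0,-0.01],[-32,26,0],1],[[0,0,0],[-32,26,0],1],[[0,0,0],[-32,26,0],1],[[0,0,0],[-32,26,0],1],[[0,0,0],[-32,26,0],1],[[0,0,0],[-32,26,0],1],[[0,0,0],[-32,26,0],1],[[0,0,0],[-32,26,0],1]]'
cat > need.py <<'E'
import sys,json
from h import *
np.set_printoptions(precision=3,suppress=True)
# usage: need.py x y z toolxyaw
def need(x,y,z,yaw):
    ob=ctrl.get_obs(); Rm=R.from_rotvec(ob["orientation"]).as_matrix()
    tx=np.array([np.cos(yaw),np.sin(yaw),0]); tz=np.array([0,0,-1.]); Rt=np.c_[tx,np.cross(tz,tx),tz]
    print("t",round(ob["t"],2),"pos",ob["ee_pos"],"yaw",np.arctan2(Rm[1,0],Rm[0,0]),"F",ob["ft_force"],"w",ob["width"],"q",ob["qpos"])
    print("turn",R.from_matrix(Rm.T@Rt).as_rotvec(),"shift",Rm.T@(np.array([x,y,z])-ob["ee_pos"]))
if __name__=="__main__": need(*map(float,sys.argv[1:5]))
E
python3 need.py 425.6 -106.1 170 1.167
```

```text
t: 1.93
ee_pos: [370.1, 186.3, 229.8]
orientation: [-2.605, -1.751, -0.013]
ft_force: [1.4, 1.3, -0.9]
width: 88.2
t 1.93 pos [370.087 186.288 229.805] yaw 1.1838884825983174 F [ 1.387  1.34  -0.924] w 88.2351791534248 q [ 0.434  0.104  2.076  0.005  0.954 -0.752]
turn [ 0.002 -0.008  0.017] shift [-250.317  161.626   58.031]
```

```bash
python3 -m handwheel '[[[0,0,0],[-32,21,0],1],[[0,0,0],[-32,21,0],1],[[0,0,0],[-32,21,4],1],[[0,0,0],[-32,21,8],1],[[0,0,0],[-32,21,8],1],[[0,0,0],[-32,21,8],1],[[0,0,0],[-30,18,8],1],[[0,0,0],[-20,12,8],1],[[0,0,0],[-8,5,8],1],[[0,0,0],[0,0,4],1]]'
python3 need.py 425.6 -106.1 120 1.167
```

```text
t: 2.77
ee_pos: [430.6, -127.0, 174.7]
orientation: [2.607, 1.74, 0.032]
ft_force: [0.7, 0.8, -0.5]
width: 87.5
t 2.77 pos [ 430.595 -127.031  174.663] yaw 1.1769106713521464 F [ 0.729  0.84  -0.47 ] w 87.48150839624506 q [-0.321  0.243  2.063  0.016  0.818 -1.509]
turn [ 0.017 -0.013  0.01 ] shift [ 16.693 -13.588  54.661]
```

```bash
python3 -m handwheel '[[[0.006,-0.004,0.003],[6,-5,0],1],[[0.006,-0.004,0.003],[6,-5,0],1],[[0.004,-0.004,0.003],[4,-3,10],1],[[0,0,0],[0,0,10],1],[[0,0,0],[0,0,10],1],[[0,0,0],[0,0,10],1],[[0,0,0],[0,0,10],1],[[0,0,0],[0,0,5],1],[[0,0,0],[0,0,0],1],[[0,0,0],[0,0,0],1]]'
python3 need.py 425.6 -106.1 39 1.167
python3 - <<'E'
from h import *
for n in("scene","top"):
    p=ctrl.get_image(n); save(p,n+"1.png")
E
```

```text
t: 3.6
ee_pos: [421.8, -93.9, 114.3]
orientation: [-2.607, -1.747, 0.003]
ft_force: [0.6, 0.3, 0.9]
width: 87.8
t 3.6 pos [421.811 -93.884 114.277] yaw 1.1806780556833831 F [0.592 0.329 0.906] w 87.80033627193872 q [-0.247  0.344  2.121  0.001  0.68  -1.429]
turn [-0.004 -0.     0.014] shift [-9.884  8.441 75.242]
```

View pics/scene1.png

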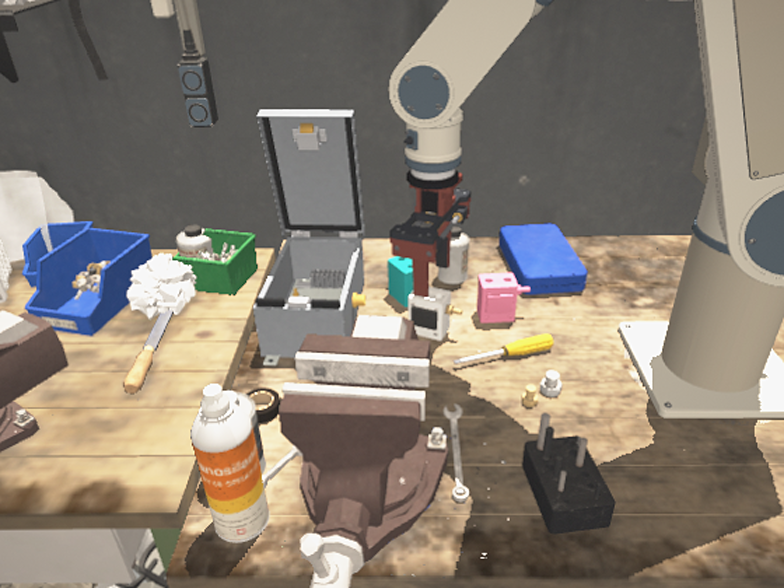

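View pics/top1.png

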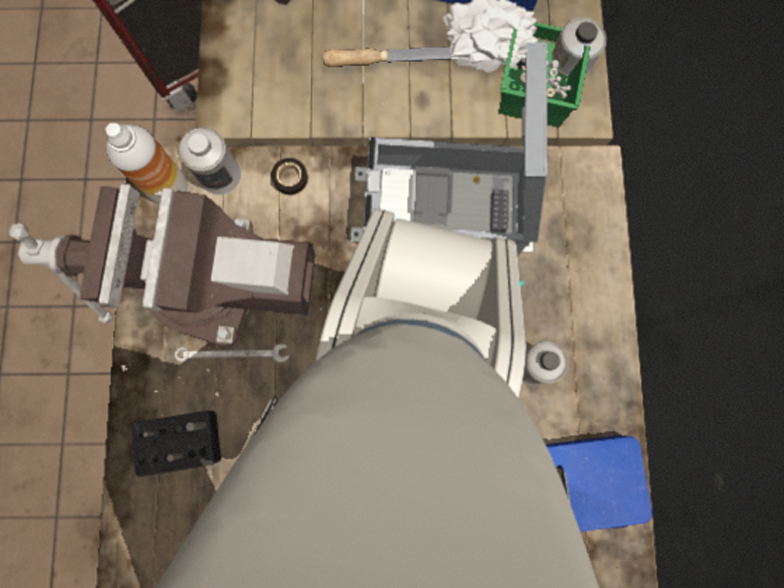

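```bash
python3 - <<'E' | sed '1,/=====/d'
from edge import *
print("=====")
for z in (350,450): print(z,onplane(T,np.array([[523,300],[517,245],[380,212],[328,330]])/1.4,z))
# scene: plane through y=-94
def ony(pic,uv,y):
    a=onplane(pic,uv,0);Rm=cv2.Rodrigues(np.array(pic["rvec"],float))[0];c=-Rm.T@np.array(pic["tvec"],float).ravel()
    return c+(a-c)*((y-c[1])/(a-c)[:,1])[:,None]
print(ony(S,np.array([[390,95],[470,95],[425,125],[425,178],[392,240],[428,295],[410,130],[460,130],[408,215]])/1.4,-94))
E
```

```text
350 [[ 415.17 -187.36  350.  ]
 [ 469.17 -184.39  350.  ]
 [ 503.09  -52.27  350.  ]
 [ 388.41   -2.84  350.  ]]
450 [[ 397.92 -163.27  450.  ]
 [ 442.33 -160.82  450.  ]
 [ 470.23  -52.17  450.  ]
 [ 375.92  -11.52  450.  ]]
[[480.3  -94.   396.96]
 [372.89 -94.   394.96]
 [433.03 -94.   355.39]
 [432.65 -94.   277.87]
 [482.85 -94.   177.61]
 [426.84 -94.    76.5 ]
 [453.78 -94.   348.75]
 [384.59 -94.   347.53]
 [457.84 -94.   219.44]]
```

```bash
python3 - <<'E' | sed '1,/=====/d'
from edge import *
print("=====")
print(onplane(T,np.array([[620,300],[640,500]])/1.4,0), onplane(S,np.array([[600,236],[400,237]])/1.4,0))
E
python3 -m handwheel '[[[0,0,0],[0,0,-30],1],[[0,0,0],[3,8,-30],1],[[0,0,-0.004],[8,22,-28],1],[[0,0,-0.004],[8,22,-24],1],[[0,0,-0.004],[8,22,-22],1],[[0,0,0],[8,22,-20],1],[[0,0,0],[8,22,-20],1],[[0,0,0],[8,22,-15],1],[[0,0,0],[8,20,0],1],[[0,0,0],[4,10,0],1]]'
python3 need.py 603 -150 300 1.167
```

```text
[[ 474.14 -423.4     0.  ]
 [ 176.98 -429.21    0.  ]] [[  51.32 -438.69    0.  ]
 [ 476.68 -445.69    0.  ]]
t: 4.53
ee_pos: [608.4, -99.1, 318.5]
orientation: [2.6, 1.762, 0.004]
ft_force: [-0.3, -0.4, 0.0]
width: 87.5
t 4.53 pos [608.419 -99.128 318.516] yaw 1.1910617342010978 F [-0.308 -0.422  0.026] w 87.48870867772047 q [-0.182  0.325  1.566  0.002  1.249 -1.373]
turn [ 0.002 -0.002  0.024] shift [-49.292  13.784  18.45 ]
```

```bash
python3 -m handwheel '[[[0,0,0],[-12,5,4],1],[[0,0,0],[-12,5,6],1],[[0,0,0],[-12,5,5],1],[[0,0,0],[-8,3,0],1],[[0,0,0],[-8,3,0],1],[[0,0,0],[-8,3,0],1],[[0,0,0],[-8,3,0],1],[[0,0,0],[-8,3,0],1],[[0,0,0],[-8,3,0],1],[[0,0,0],[-8,3,0],1]]'
python3 need.py 603 -195 303 1.167
python3 - <<'E'
from h import *
for n in("scene","top"):
    p=ctrl.get_image(n); save(p,n+"2.png")
E
```

```text
t: 5.37
ee_pos: [606.8, -205.3, 305.3]
orientation: [2.601, 1.762, 0.012]
ft_force: [-1.6, 3.3, 2.6]
width: 87.8
t 5.37 pos [ 606.844 -205.27   305.34 ] yaw 1.1908185414345478 F [-1.601  3.273  2.586] w 87.76100514573375 q [-0.348  0.373  1.527  0.007  1.237 -1.541]
turn [ 0.004 -0.006  0.024] shift [ 8.097 -7.39   2.358]
```

View pics/scene2.png

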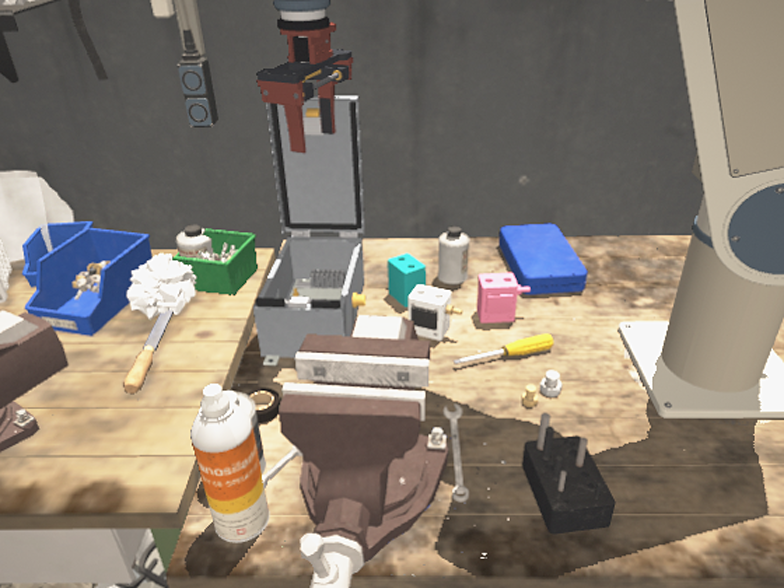

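View pics/top2.png

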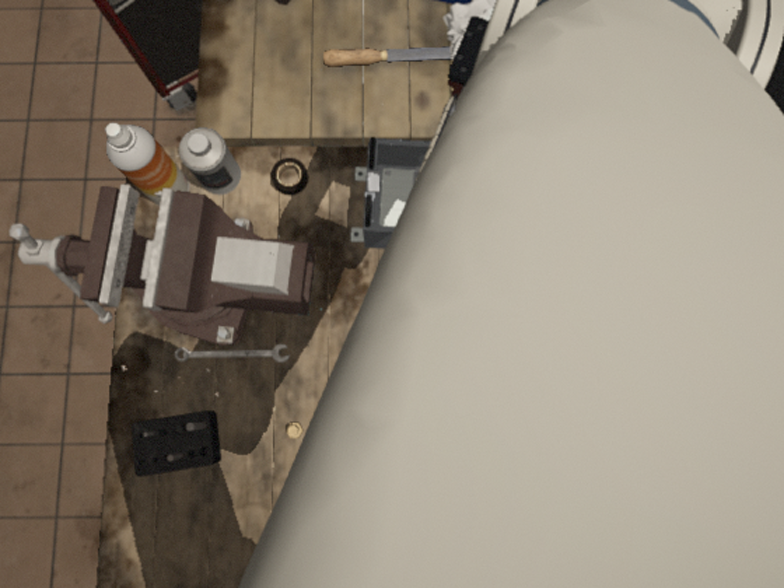

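Scene view: the door has swung back. Its free edge now runs from about (270,100) to (358,97), and the rear finger is against its inner face.

```bash
cat >> h.py <<'E'
YAW=-0.066; HINGE=np.array([617.,-272.5,102.5])
def doorpt(phi,x,d,n=3.0):
    c,s=np.cos(YAW),np.sin(YAW)
    l=np.array([x,d*np.cos(phi)-n*np.sin(phi),d*np.sin(phi)+n*np.cos(phi)])
    return HINGE+np.array([c*l[0]-s*l[1],s*l[0]+c*l[1],l[2]])
E
python3 - <<'E' | sed '1,/=====/d'
from edge import *
print("=====")
for ph in (1.3,1.34,1.4,1.5,1.55,1.6,1.65):
    print(ph,(px(S,[doorpt(ph,-75,246),doorpt(ph,75,246),doorpt(ph,-75,246,-10),doorpt(ph,75,246,-10)])*1.4).round(0).tolist())
E
```

```text
1.3 [[350.0, 113.0], [255.0, 113.0], [349.0, 118.0], [253.0, 118.0]]
1.34 [[351.0, 110.0], [256.0, 110.0], [350.0, 114.0], [254.0, 114.0]]
1.4 [[352.0, 105.0], [258.0, 105.0], [351.0, 109.0], [256.0, 109.0]]
1.5 [[354.0, 99.0], [262.0, 99.0], [353.0, 102.0], [260.0, 102.0]]
1.55 [[355.0, 97.0], [264.0, 97.0], [354.0, 99.0], [262.0, 99.0]]
1.6 [[356.0, 95.0], [266.0, 95.0], [355.0, 97.0], [264.0, 97.0]]
1.65 [[357.0, 93.0], [268.0, 93.0], [356.0, 95.0], [266.0, 95.0]]
```

```bash
python3 -m handwheel '[[[0,0,0],[12,-4,0],1],[[0,0,0],[16,-8,0],1],[[0,0,-0.005],[8,-20,0],1],[[0,0,-0.005],[0,-28,10],1],[[0,0,-0.005],[-2,-28,18],1],[[0,0,-0.005],[-2,-28,22],1],[[0,0,-0.005],[-2,-28,25],1],[[0,0,0],[-2,-26,25],1],[[0,0,0],[-1,-22,25],1],[[0,0,0],[0,-10,20],1]]'
python3 need.py 425.6 -106.1 100 1.167
```

```text
t: 6.3
ee_pos: [425.5, -100.6, 154.1]
orientation: [2.567, 1.791, 0.018]
ft_force: [0.2, -0.3, -0.0]
width: 87.8
t 6.3 pos [ 425.518 -100.582  154.105] yaw 1.2185525555664414 F [ 0.164 -0.271 -0.036] w 87.76664197380222 q [-0.26   0.265  2.099  0.002  0.761 -1.48 ]
turn [ 0.016 -0.003  0.052] shift [-5.311  1.136 54.114]
```

```bash
python3 -m handwheel '[[[0.008,0,0.025],[-3,1,10],1],[[0.008,0,0.02],[-2,0,15],1],[[0,0,0.007],[0,0,15],1],[[0,0,0],[0,0,10],1],[[0,0,0],[0,0,4],1],[[0,0,0],[0,0,0],1],[[0,0,0],[0,0,0],1],[[0,0,0],[0,0,0],1],[[0,0,0],[0,0,0],1],[[0,0,0],[0,0,0],1]]'
python3 need.py 425.6 -106.1 39 1.167;python3 need.py 425.6 -106.1 39 1.167
```

```text
t: 7.13
ee_pos: [426.2, -103.4, 96.5]
orientation: [-2.623, -1.722, 0.001]
ft_force: [1.3, -0.8, 0.2]
width: 87.7
t 7.13 pos [ 426.216 -103.434   96.506] yaw 1.1619727822542185 F [ 1.272 -0.788  0.15 ] w 87.69163860816217 q [-0.267  0.387  2.116  0.004  0.642 -1.432]
turn [-0.004 -0.002 -0.005] shift [-2.806  0.711 57.499]
t 7.13 pos [ 426.216 -103.434   96.506] yaw 1.1619727822542185 F [ 1.272 -0.788  0.15 ] w 87.69163860816217 q [-0.267  0.387  2.116  0.004  0.642 -1.432]
turn [-0.004 -0.002 -0.005] shift [-2.806  0.711 57.499]
```

```bash
python3 -m handwheel '[[[0,0,-0.005],[-2.8,0.7,8],1],[[0,0,0],[0,0,14],1],[[0,0,0],[0,0,14],1],[[0,0,0],[0,0,12],1],[[0,0,0],[0,0,8],1],[[0,0,0],[0,0,2],1],[[0,0,0],[0,0,0],1],[[0,0,0],[0,0,0],1],[[0,0,0],[0,0,0],1],[[0,0,0],[0,0,0],1]]'
python3 need.py 425.6 -106.1 39 1.167
```

```text
t: 7.97
ee_pos: [428.5, -108.2, 37.6]
orientation: [2.619, 1.732, 0.008]
ft_force: [0.1, 0.4, -0.7]
width: 87.7
t 7.97 pos [ 428.508 -108.175   37.631] yaw 1.168391380378246 F [ 0.061  0.381 -0.686] w 87.70242669719757 q [-0.276  0.515  2.13   0.005  0.492 -1.448]
turn [ 0.004 -0.003  0.001] shift [ 0.775 -3.482 -1.382]
```

```bash
python3 -m handwheel '[[[0,0,0],[0.8,-3.5,-1],1],[[0,0,0],[0,0,0],1],[[0,0,0],[0,0,0],0.5],[[0,0,0],[0,0,0],0.3],[[0,0,0],[0,0,0],0.3],[[0,0,0],[0,0,0],0.3],[[0,0,0],[0,0,0],0.3],[[0,0,0],[0,0,0],0.3],[[0,0,0],[0,0,0],0.3],[[0,0,0],[0,0,0],0.3]]'
python3 need.py 425.6 -106.1 39 1.167
```

```text
t: 8.8
ee_pos: [426.4, -106.1, 40.5]
orientation: [2.616, 1.731, 0.011]
ft_force: [0.3, 2.1, 1.5]
width: 44.7
t 8.8 pos [ 426.404 -106.146   40.475] yaw 1.1689216074862336 F [0.325 2.069 1.515] w 44.74964274188905 q [-0.273  0.506  2.137  0.005  0.491 -1.445]
turn [ 0.008 -0.003  0.002] shift [-0.277 -0.77   1.468]
```

```bash
python3 -m handwheel '[[[0,0,0],[0,0,-15],0.3],[[0,0,0],[0,0,-25],0.3],[[0,0,0],[0,0,-25],0.3],[[0,0,0],[0,0,-25],0.3],[[0,0,0],[0,0,-20],0.3],[[0,0,-0.03],[3,10,-10],0.3],[[0,0,-0.06],[6,20,0],0.3],[[0,0,-0.06],[6,20,0],0.3],[[0,0,-0.06],[6,20,0],0.3],[[0,0,-0.04],[5,20,0],0.3]]'
python3 need.py 643 -133 150 1.505
```

```text
t: 9.63
ee_pos: [510.7, -105.1, 160.4]
orientation: [-2.367, -2.049, 0.007]
ft_force: [0.3, 0.0, -4.5]
width: 45.0
t 9.63 pos [ 510.671 -105.083  160.435] yaw 1.4268896166830858 F [ 0.276  0.021 -4.464] w 45.02393108313676 q [-0.227  0.376  1.903  0.004  0.875 -1.657]
turn [-0.011 -0.004 -0.078] shift [ -8.689 135.074   8.882]
```

```bash
python3 -m handwheel '[[[-0.005,0,-0.03],[-1,22,0],0.3],[[-0.005,0,-0.03],[-2,24,0],0.3],[[0,0,-0.015],[-2,24,0],0.3],[[0,0,0],[-2,24,2],0.3],[[0,0,0],[-1,18,2],0.3],[[0,0,0],[0,8,2],0.3],[[0,0,0],[0,3,2],0.3],[[0,0,0],[0,0,0],0.3],[[0,0,0],[0,0,0],0.3],[[0,0,0],[0,0,0],0.3]]'
python3 need.py 643 -133 150 1.505
python3 - <<'E'
from h import *
for n in("scene","top"):
    p=ctrl.get_image(n); save(p,n+"3.png")
    c=p["pixels"][30:250,150:330,::-1]; cv2.imwrite("pics/%s3c.png"%n,cv2.resize(c,None,fx=2.7,fy=2.7,interpolation=cv2.INTER_CUBIC))
    for q in("block_centre","block_port"):
        for r in ctrl.spot_point(p,q)[:4]: print(n,q,round(r["score"],2),w(p,r["position"]),px(p,w(p,r["position"])))
E
```

```text
t: 10.47
ee_pos: [631.9, -122.0, 141.6]
orientation: [-2.275, -2.14, 0.011]
ft_force: [0.1, -0.5, -4.4]
width: 45.3
t 10.47 pos [ 631.914 -122.036  141.569] yaw 1.5094956131873714 F [ 0.077 -0.462 -4.404] w 45.341493238706846 q [-0.211  0.562  1.631  0.006  0.967 -1.724]
turn [-0.018 -0.007  0.005] shift [-10.201  11.583  -8.715]
scene block_centre 0.85 [ 464.39392474 -210.98366767   37.82614007] [[289.48185473 198.77509016]]
scene block_centre 0.79 [ 309.59386295 -147.64572838   33.67929614] [[353.57515207 213.16889925]]
scene block_centre 0.65 [ 630.71193973 -124.41836324  139.03298747] [[215.3786314  181.06923364]]
scene block_port 0.92 [ 251.04894506 -151.042105     32.84430232] [[377.72527157 212.46540691]]
scene block_port 0.86 [ 493.54573487 -256.18070994   36.36007849] [[278.41659752 190.44940058]]
scene block_port 0.56 [ 570.97141195 -118.82815399  139.72501406] [[241.45756792 181.71057536]]
scene block_port 0.24 [ 374.38345946 -279.72685915    2.69182969] [[323.0007266  196.38042493]]
```

View pics/scene3c.png

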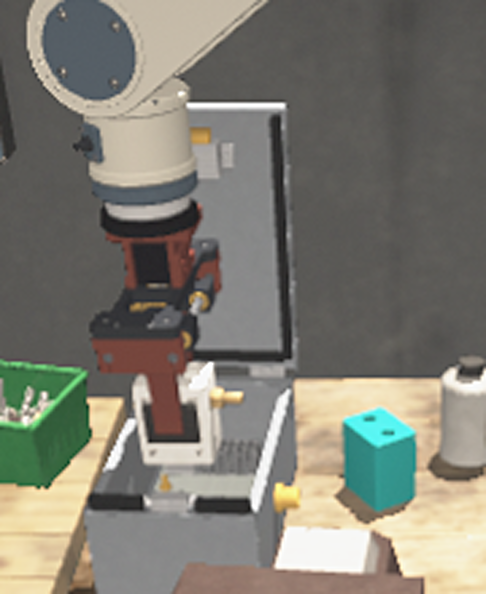

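View pics/top3.png

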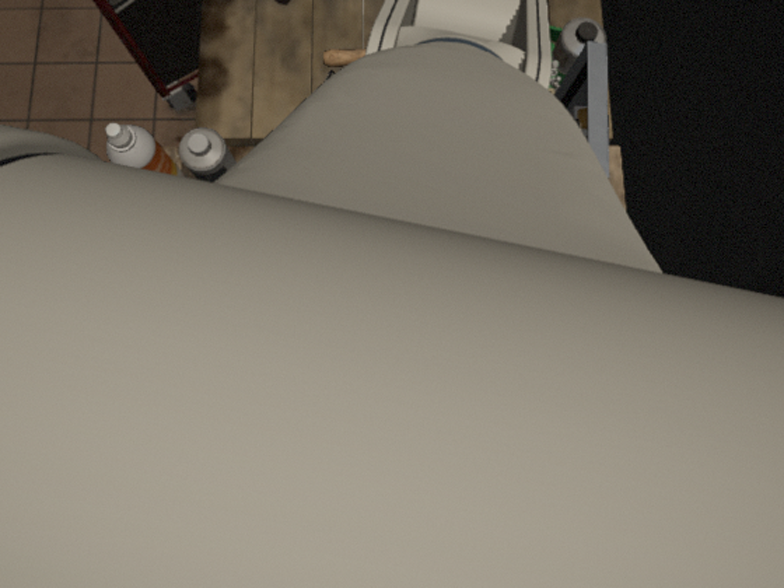

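```bash
python3 -m handwheel '[[[-0.006,-0.002,0],[-5,6,-3],0.3],[[-0.006,-0.002,0],[-4,4,0],0.3],[[-0.006,-0.002,0],[-1,1,0],0.3],[[0,0,0],[0,0,0],0.3],[[0,0,0],[0,0,0],0.3],[[0,0,0],[0,0,0],0.3],[[0,0,0],[0,0,0],0.3],[[0,0,0],[0,0,0],0.3],[[0,0,0],[0,0,0],0.3],[[0,0,0],[0,0,0],0.3]]'
python3 need.py 643.2 -133 110 1.505
```

```text
t: 11.6
ee_pos: [644.7, -134.5, 146.2]
orientation: [2.286, 2.149, 0.006]
ft_force: [0.4, 0.7, -5.0]
width: 45.1
t 11.6 pos [ 644.715 -134.469  146.214] yaw 1.5091417783560301 F [ 0.385  0.685 -5.013] w 45.06527020984466 q [-0.224  0.567  1.609  0.001  0.96  -1.734]
turn [ 0.005 -0.     0.004] shift [ 1.363 -1.792 36.206]
```

```bash
python3 -m handwheel '[[[0.002,0,0.004],[1.3,-1.7,6],0.3],[[0,0,0],[0,0,12],0.3],[[0,0,0],[0,0,14],0.3],[[0,0,0],[0,0,14],0.3],[[0,0,0],[0,0,12],0.3],[[0,0,0],[0,0,7],0.3],[[0,0,0],[0,0,2],0.3],[[0,0,0],[0,0,0],0.3],[[0,0,0],[0,0,0],0.3],[[0,0,0],[0,0,0],0.3]]'
python3 need.py 643.2 -133 52.5 1.505
python3 - <<'E'
from h import *
p=ctrl.get_image("scene")
c=p["pixels"][130:250,160:320,::-1]; cv2.imwrite("pics/scene4c.png",cv2.resize(c,None,fx=5,fy=5,interpolation=cv2.INTER_CUBIC))
for q in("block_centre","block_port","seat"):
        for r in ctrl.spot_point(p,q)[:4]: print(q,round(r["score"],2),w(p,r["position"]),px(p,w(p,r["position"])))
E
```

```text
t: 12.43
ee_pos: [642.4, -132.2, 71.5]
orientation: [2.293, 2.147, 0.002]
ft_force: [0.6, 0.4, -3.7]
width: 44.7
t 12.43 pos [ 642.36  -132.201   71.514] yaw 1.5050838301313583 F [ 0.631  0.434 -3.71 ] w 44.69569172167778 q [-0.221  0.665  1.64   0.001  0.836 -1.727]
turn [ 0.001 -0.001  0.   ] shift [-0.754  0.869 19.014]
block_centre 0.93 [ 313.01218758 -149.10641525   34.08110529] [[352.09380884 212.71354948]]
block_centre 0.66 [ 461.99042925 -208.1397809    35.71059818] [[290.43834766 200.06074732]]
block_centre 0.59 [ 641.19368368 -133.39902096   68.10893773] [[214.55824995 205.56874796]]
block_port 0.96 [ 495.11627472 -259.26837925   40.09634706] [[277.80875659 188.63339935]]
block_port 0.81 [ 250.51371431 -152.13094814   35.23133996] [[377.96812138 211.38937544]]
block_port 0.64 [ 584.88763929 -130.51422436   69.46809713] [[238.12368808 205.49531871]]
seat 0.61 [ 644.69949112 -131.9124047     9.74165849] [[215.50534569 226.22778897]]
```

View pics/scene4c.png

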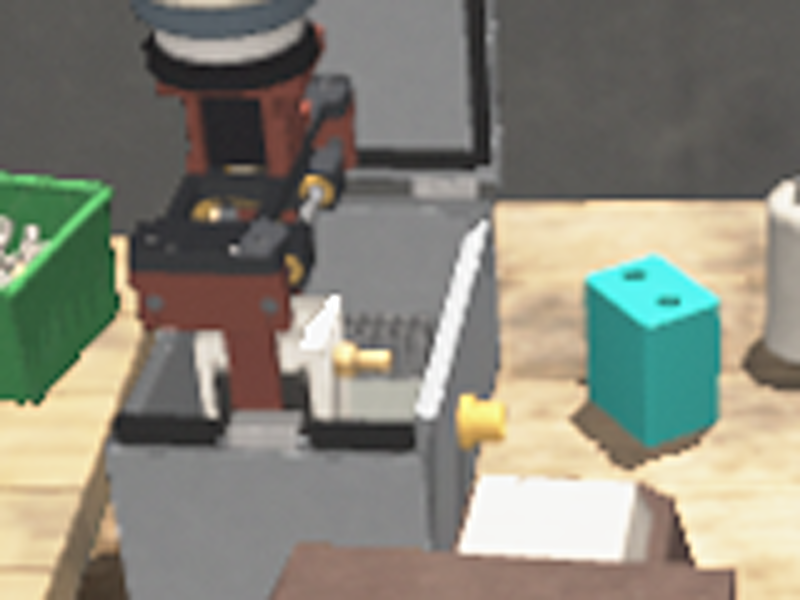

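```bash
python3 -m handwheel '[[[0,0,0],[-0.7,0.9,0],0.3],[[0,0,0],[0,0,1.5],0.3],[[0,0,0],[0,0,1.5],0.3],[[0,0,0],[0,0,1.5],0.3],[[0,0,0],[0,0,1.5],0.3],[[0,0,0],[0,0,1.5],0.3],[[0,0,0],[0,0,0],0.3],[[0,0,0],[0,0,0],0.3],[[0,0,0],[0,0,0],0.3],[[0,0,0],[0,0,0],0.3]]'
python3 need.py 643.2 -133 52.5 1.505
```

```text
t: 13.47
ee_pos: [644.2, -133.3, 64.9]
orientation: [2.291, 2.145, 0.004]
ft_force: [-0.9, -0.8, -4.2]
width: 44.9
t 13.47 pos [ 644.229 -133.299   64.867] yaw 1.5050035685980512 F [-0.899 -0.82  -4.214] w 44.900291588743805 q [-0.222  0.676  1.639  0.001  0.823 -1.728]
turn [ 0.004 -0.     0.   ] shift [ 0.229 -1.095 12.363]
```

```bash
python3 -m handwheel '[[[0,0,0],[0,-0.5,1.5],0.3],[[0,0,0],[0,0,1.5],0.3],[[0,0,0],[0,0,1.5],0.3],[[0,0,0],[0,0,1.5],0.3],[[0,0,0],[0,0,1.5],0.3],[[0,0,0],[0,0,1],0.3],[[0,0,0],[0,0,0],0.3],[[0,0,0],[0,0,0],0.3],[[0,0,0],[0,0,0],0.3],[[0,0,0],[0,0,0],0.3]]'
python3 need.py 643.2 -133 52.5 1.505
```

```text
t: 14.3
ee_pos: [643.7, -133.3, 55.3]
orientation: [2.291, 2.145, 0.004]
ft_force: [-0.5, -0.3, -4.9]
width: 44.8
t 14.3 pos [ 643.72  -133.253   55.35 ] yaw 1.5050949582152968 F [-0.521 -0.303 -4.932] w 44.81758668149878 q [-0.223  0.689  1.642  0.001  0.807 -1.728]
turn [ 0.004 -0.     0.   ] shift [ 0.218 -0.547  2.848]
```

```bash
python3 -m handwheel '[[[0,0,0],[0,0,0.8],0.3],[[0,0,0],[0,0,0.8],0.3],[[0,0,0],[0,0,0.8],0.3],[[0,0,0],[0,0,0.5],0.3],[[0,0,0],[0,0,0],0.3],[[0,0,0],[0,0,0],0.3],[[0,0,0],[0,0,0],0.3],[[0,0,0],[0,0,0],0.3],[[0,0,0],[0,0,0],0.3],[[0,0,0],[0,0,0],0.3]]'
python3 need.py 643.2 -133 52.5 1.505
```

```text
t: 15.13
ee_pos: [644.0, -133.3, 52.7]
orientation: [2.291, 2.145, 0.005]
ft_force: [-1.3, -0.1, -4.7]
width: 44.9
t 15.13 pos [ 644.02  -133.321   52.659] yaw 1.5050500195792162 F [-1.329 -0.132 -4.656] w 44.92306291982353 q [-0.223  0.693  1.642  0.001  0.802 -1.728]
turn [ 0.005 -0.     0.   ] shift [ 0.267 -0.84   0.156]
```

```bash
python3 -m handwheel '[[[0,0,0],[0,0,0.6],0.3],[[0,0,0],[0,0,0.6],0.3],[[0,0,0],[0,0,0.6],0.3],[[0,0,0],[0,0,0],0.3],[[0,0,0],[0,0,0],0.3],[[0,0,0],[0,0,0],1],[[0,0,0],[0,0,0],1],[[0,0,0],[0,0,0],1],[[0,0,0],[0,0,0],1],[[0,0,0],[0,0,0],1]]'
python3 need.py 643.2 -133 52.5 1.505
```

```text
t: 15.97
ee_pos: [646.4, -133.9, 53.3]
orientation: [2.288, 2.142, 0.01]
ft_force: [-0.4, -0.3, 0.5]
width: 74.6
t 15.97 pos [ 646.445 -133.885   53.348] yaw 1.5050338031005341 F [-0.355 -0.296  0.471] w 74.59585363930384 q [-0.223  0.693  1.64   0.001  0.799 -1.728]
turn [0.01  0.001 0.   ] shift [ 0.671 -3.304  0.815]
```

```bash
python3 -m handwheel '[[[0,0,0],[0,0,0],1],[[0,0,0],[0,0,-8],1],[[0,0,0],[0,0,-15],1],[[0,0,0],[0,0,-25],1],[[0,0,0],[0,0,-30],1],[[0,0,0],[0,0,-35],1],[[0,0,0],[0,0,-35],1],[[0,0,0],[5,0,-35],1],[[0,0,0],[15,0,-30],1],[[0,0,0],[25,0,-20],1]]'
python3 need.py 617 -50 400 1.505
python3 - <<'E'
from h import *
p=ctrl.get_image("scene"); save(p,"scene5.png")
c=p["pixels"][130:250,160:320,::-1]; cv2.imwrite("pics/scene5c.png",cv2.resize(c,None,fx=5,fy=5,interpolation=cv2.INTER_CUBIC))
for q in("block_centre","block_port","door_press"):
        for r in ctrl.spot_point(p,q)[:4]: print(q,round(r["score"],2),w(p,r["position"]),px(p,w(p,r["position"])))
E
```

```text
t: 16.8
ee_pos: [643.8, -90.7, 300.5]
orientation: [2.296, 2.14, 0.003]
ft_force: [0.4, 0.4, -1.3]
width: 87.9
t 16.8 pos [643.844 -90.739 300.502] yaw 1.5004538225401318 F [ 0.368  0.447 -1.303] w 87.91212185390324 q [-0.158  0.392  1.509 -0.     1.237 -1.659]
turn [ 0.004  0.001 -0.005] shift [ 38.686 -29.258 -99.637]
block_centre 0.91 [ 463.59169964 -210.41971478   37.46782175] [[289.79940813 199.0078514 ]]
block_centre 0.63 [ 311.96512939 -147.75298498   35.06695298] [[352.61995291 212.67178758]]
block_port 0.8 [ 251.27134822 -152.64373416   33.11874881] [[377.53581396 212.01140711]]
block_port 0.73 [ 494.43714555 -255.91306199   36.54379451] [[278.07310365 190.44369394]]
block_port 0.6 [ 584.27509891 -130.71054433   48.23189567] [[239.05203876 213.00434273]]
door_press 0.87 [ 613.24971382 -279.20751904  306.38375058] [[224.66924383  86.36543853]]
```

View pics/scene5c.png

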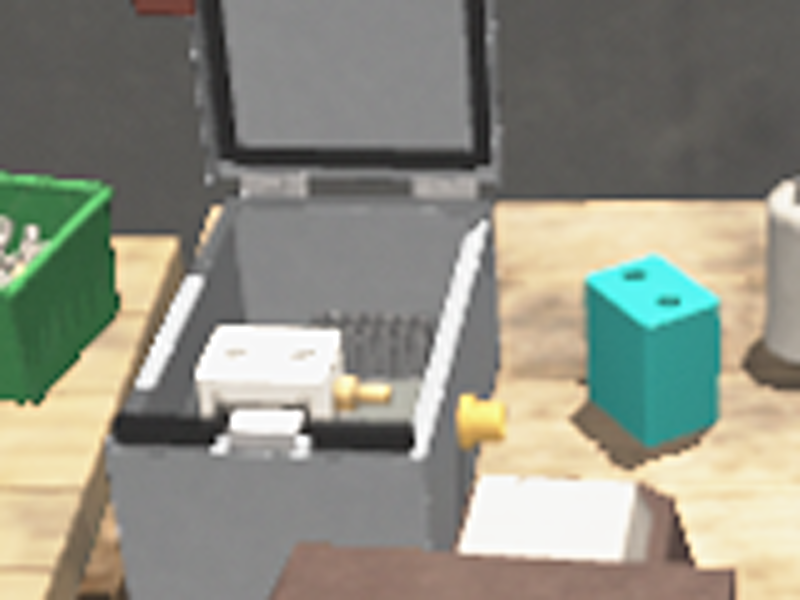

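View pics/scene5.png

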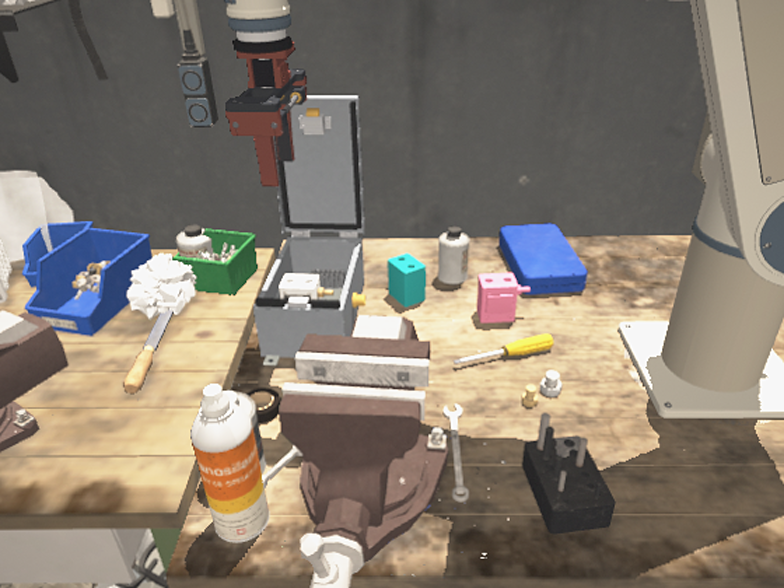

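```bash
python3 - <<'E' | sed '1,/=====/d'
from edge import *
print("=====")
c,s=np.cos(-.066),np.sin(-.066)
def pts(z,sx=642.5,sy=-133):
    return [[sx+c*a-s*bb,sy+s*a+c*bb,z] for a,bb in((30,-23),(-30,-23),(-30,23),(30,23))]+[[sx-56*c,sy-56*s,z-36]]
for z in(84,87,92): print(z,((px(S,pts(z))-[160,130]+.5)*5).round(0).tolist())
E
```

```text
84 [[217.0, 326.0], [341.0, 329.0], [323.0, 380.0], [195.0, 376.0], [393.0, 420.0]]
87 [[217.0, 320.0], [340.0, 323.0], [322.0, 374.0], [194.0, 371.0], [392.0, 414.0]]
92 [[215.0, 311.0], [339.0, 314.0], [321.0, 365.0], [192.0, 362.0], [391.0, 405.0]]
```

```bash
python3 - <<'E' | sed '1,/=====/d'
from edge import *
print("=====")
u=np.array([np.cos(2.738),np.sin(2.738)])*56+[425.6,-106.1]
for z in(36,42,48,54): print(z,((px(S,[[*u,z]])-[175,160]+.5)*5).round(0).tolist(),((px(T,[[*u,z]])-[260,200]+.5)*8).round(0).tolist())
E
```

```text
36 [[771.0, 341.0]] [[228.0, 496.0]]
42 [[771.0, 330.0]] [[229.0, 495.0]]
48 [[772.0, 319.0]] [[230.0, 493.0]]
54 [[772.0, 308.0]] [[231.0, 492.0]]
```

Scene view: the block sits upright in the saddle with its port toward the bulkhead. The back edge of its top face at crop (217–340, 326) matches the prediction for z = 84, fully home. Next I'll straddle the door's free edge with the open jaws.

```bash
python3 -m handwheel '[[[0,0,0],[0,-2,-30],1],[[0,0,0],[0,-3,-32],1],[[0,0,0],[-15,-3,-25],1],[[0,0,0],[-22,-3,-6],1],[[0,0,0],[-24,-3,0],1],[[0,0,0],[-24,-2,0],1],[[0,0,0],[-24,0,0],1],[[0,0,0],[-24,0,0],1],[[0,0,0],[-16,0,0],1],[[0,0,0],[0,0,0],1]]'
python3 need.py 617 -245 380 1.505
python3 - <<'E'
from h import *
p=ctrl.get_image("scene"); save(p,"scene6.png")
E
```

```text
t: 17.83
ee_pos: [606.1, -247.8, 376.9]
orientation: [-2.278, -2.127, 0.03]
ft_force: [-0.2, 0.6, -0.6]
width: 87.6
t 17.83 pos [ 606.089 -247.813  376.884] yaw 1.5023126219621679 F [-0.218  0.625 -0.599] w 87.64247509276494 q [-0.403  0.363  1.383 -0.008  1.427 -1.904]
turn [-0.031 -0.003 -0.003] shift [ 3.561 10.591 -3.438]
```

View pics/scene6.png

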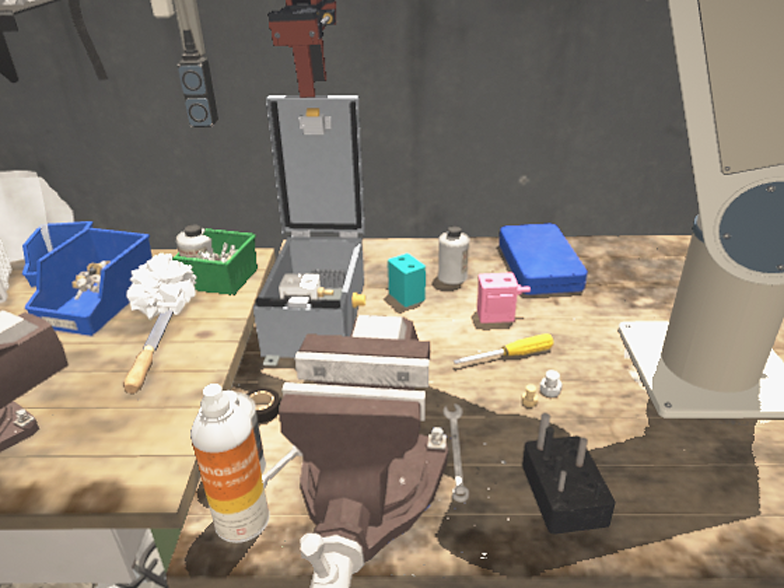

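```bash
python3 -m handwheel '[[[-0.01,0,0],[0,4,4],1],[[-0.01,0,0],[0,3,8],1],[[-0.01,0,0],[0,2,10],1],[[0,0,0],[0,0,10],1],[[0,0,0],[0,0,8],1],[[0,0,0],[0,0,5],1],[[0,0,0],[2,0,0],1],[[0,0,0],[4,0,0],1],[[0,0,0],[4,0,0],1],[[0,0,0],[4,0,0],1]]'
python3 need.py 617 -231 331 1.505
```

```text
t: 18.72
ee_pos: [614.8, -228.9, 323.2]
orientation: [-2.288, -2.141, 0.003]
ft_force: [-1.6, -4.0, -3.2]
width: 87.8
t 18.72 pos [ 614.847 -228.929  323.222] yaw 1.5042242464068105 F [-1.594 -4.009 -3.238] w 87.84087871010423 q [-0.375  0.389  1.461  0.002  1.299 -1.88 ]
turn [-0.007 -0.004 -0.001] shift [-1.891  2.23  -7.801]
```

```bash
python3 -m handwheel '[[[0,0,0],[7,0,0],1],[[0,0,0],[10,0,1],1],[[0,0,0],[10.5,0,1.5],1],[[0,0,0],[10.5,0,2],1],[[0,0,0],[10.5,0,2.5],1],[[0,0,0],[10.5,0,3],1],[[0,0,0],[10.5,0,3],1],[[0,0,0],[10,0,4],1],[[0,0,0],[10,0,4],1],[[0,0,0],[10,0,5],1]]'
python3 need.py 617 -116 291 1.505
```

```text
t: 19.55
ee_pos: [622.1, -118.8, 297.4]
orientation: [-2.29, -2.143, 0.001]
ft_force: [0.7, -2.5, -0.8]
width: 87.5
t 19.55 pos [ 622.145 -118.808  297.353] yaw 1.5044844952580565 F [ 0.662 -2.47  -0.802] w 87.5144249059605 q [-0.209  0.373  1.545  0.003  1.228 -1.714]
turn [-0.004 -0.003 -0.001] shift [ 2.44  -5.293  6.384]
```

```bash
python3 -m handwheel '[[[0,0,0],[9,-1,7],1],[[0,0,0],[9,-1,8],1],[[0,0,0],[8.5,-1,8],1],[[0,0,0],[8,-1,8],1],[[0,0,0],[7.5,-1,8],1],[[0,0,0],[7,0,8],1],[[0,0,0],[7,0,9],1],[[0,0,0],[6.5,0,9],1],[[0,0,0],[6,0,9],1],[[0,0,0],[6,0,9],1]]'
python3 need.py 620 -50 215 1.505
python3 - <<'E'
from h import *
p=ctrl.get_image("scene"); save(p,"scene7.png")
E
```

```text
t: 20.38
ee_pos: [622.3, -33.2, 206.6]
orientation: [-2.289, -2.144, -0.004]
ft_force: [0.1, -0.0, -0.4]
width: 87.9
t 20.38 pos [622.303 -33.173 206.561] yaw 1.5055543886781029 F [ 0.109 -0.029 -0.384] w 87.85837503246343 q [-0.075  0.449  1.651  0.006  1.045 -1.584]
turn [-0.003 -0.006  0.001] shift [-16.894  -1.223  -8.529]
```

View pics/scene7.png

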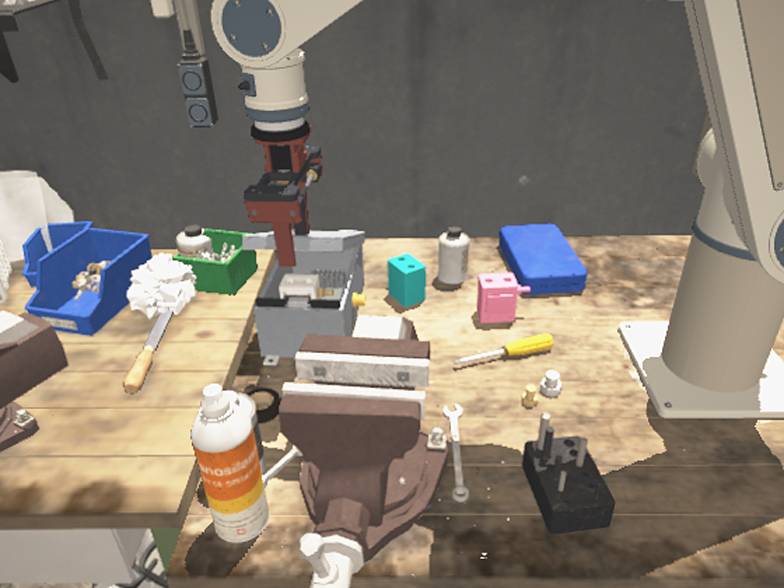

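```bash
python3 - <<'E' | sed '1,/=====/d'
from edge import *
print("=====")
for ph in (0.3,0.4,0.45,0.5,0.55,0.6):
    print(ph,(px(S,[doorpt(ph,-75,246),doorpt(ph,75,246),doorpt(ph,-75,246,-12)])*1.4).round(0).tolist())
E
```

```text
0.3 [[340.0, 260.0], [240.0, 257.0], [340.0, 270.0]]
0.4 [[340.0, 243.0], [239.0, 241.0], [340.0, 253.0]]
0.45 [[340.0, 234.0], [239.0, 232.0], [340.0, 245.0]]
0.5 [[340.0, 226.0], [239.0, 224.0], [340.0, 236.0]]
0.55 [[340.0, 217.0], [239.0, 215.0], [340.0, 228.0]]
0.6 [[340.0, 209.0], [239.0, 207.0], [340.0, 219.0]]
```

```bash
python3 -m handwheel '[[[0,0,0],[0,0,-10],1],[[0,0,0],[0,1,-12],0],[[0,0,0],[0,2,-8],0],[[0,0,0],[-6,2,0],0],[[0,0,0],[-10,2,0],0],[[0,0,0],[-10,1,0],0],[[0,0,0],[-10,0,0],0],[[0,0,0],[-8,0,0],0],[[0,0,0],[-4,0,0],0],[[0,0,0],[0,0,0],0]]'
python3 need.py 627 -85 205 1.505
```

```text
t: 21.27
ee_pos: [627.4, -87.7, 238.9]
orientation: [-2.29, -2.142, -0.003]
ft_force: [0.9, -0.8, 0.3]
width: 31.3
t 21.27 pos [627.442 -87.734 238.869] yaw 1.5039868884163001 F [ 0.922 -0.803  0.335] w 31.333057167756667 q [-0.16   0.429  1.601  0.006  1.116 -1.667]
turn [-0.003 -0.006 -0.001] shift [ 2.502 -0.509 33.886]
```

```bash
python3 -m handwheel '[[[0,0,0],[2,0,7],0],[[0,0,0],[2,0,8],0],[[0,0,0],[2,0,8],0],[[0,0,0],[2,0,8],0],[[0,0,0],[2,0,8],0],[[0,0,0],[1,0,8],0],[[0,0,0],[1,0,8],0],[[0,0,0],[1,0,8],0],[[0,0,0],[0,0,7],0],[[0,0,0],[0,0,5],0]]'
python3 need.py 627 -74 156 1.505
```

```text
t: 22.1
ee_pos: [627.0, -71.1, 154.5]
orientation: [-2.286, -2.141, -0.001]
ft_force: [1.0, -0.9, 0.8]
width: 0.5
t 22.1 pos [626.956 -71.08  154.475] yaw 1.5053452047020879 F [ 0.971 -0.89   0.803] w 0.4692216142907566 q [-0.135  0.525  1.663  0.008  0.961 -1.644]
turn [-0.006 -0.007  0.   ] shift [-2.901  0.226 -1.546]
```

```bash
python3 - <<'E'
from h import *
p=ctrl.get_image("scene")
c=p["pixels"][130:250,160:320,::-1]; cv2.imwrite("pics/scene8c.png",cv2.resize(c,None,fx=5,fy=5,interpolation=cv2.INTER_CUBIC))
for ph in (0.1,.15,.2,.25,.3): print(ph,((px(p,[doorpt(ph,-75,246),doorpt(ph,75,246)])-[160,130]+.5)*5).round(0).tolist())
E
```

```text
0.1 [[421.0, 392.0], [69.0, 383.0]]
0.15 [[420.0, 365.0], [66.0, 356.0]]
0.2 [[418.0, 337.0], [63.0, 329.0]]
0.25 [[418.0, 309.0], [60.0, 300.0]]
0.3 [[417.0, 279.0], [58.0, 272.0]]
```

View pics/scene8c.png

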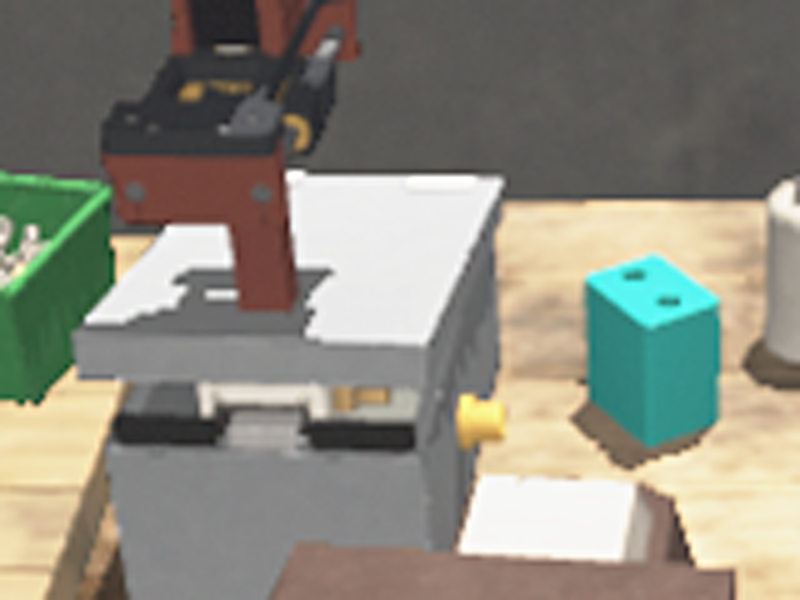

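```bash
python3 -m handwheel '[[[0,0,0],[0,0,2],0],[[0,0,0],[0,0,2],0],[[0,0,0],[0,0,2],0],[[0,0,0],[0,0,2],0],[[0,0,0],[0,0,2],0],[[0,0,0],[0,0,1.5],0],[[0,0,0],[0,0,1.5],0],[[0,0,0],[0,0,1],0],[[0,0,0],[0,0,0.5],0],[[0,0,0],[0,0,0],0]]'
python3 need.py 627 -71 137 1.505
```

```text
t: 22.98
ee_pos: [627.2, -71.7, 138.6]
orientation: [-2.288, -2.141, -0.002]
ft_force: [0.1, -0.5, 0.1]
width: 0.6
t 22.98 pos [627.171 -71.666 138.627] yaw 1.5045348422234375 F [ 0.051 -0.513  0.14 ] w 0.6326863621328871 q [-0.136  0.545  1.671  0.008  0.931 -1.645]
turn [-0.005 -0.006 -0.   ] shift [ 0.643 -0.205  1.633]
```

```bash
python3 -m handwheel '[[[0,0,0],[0,0,0.6],0],[[0,0,0],[0,0,0.6],0],[[0,0,0],[0,0,0.6],0],[[0,0,0],[0,0,0.6],0],[[0,0,0],[0,0,0.6],0],[[0,0,0],[0,0,0.6],0],[[0,0,0],[0,0,0.6],0],[[0,0,0],[0,0,0.6],0],[[0,0,0],[0,0,0.6],0],[[0,0,0],[0,0,0.6],0]]'
python3 need.py 627 -71 130 1.505
```

```text
t: 23.82
ee_pos: [627.5, -71.6, 132.7]
orientation: [-2.288, -2.141, -0.002]
ft_force: [-1.4, 0.4, 2.6]
width: 0.1
t 23.82 pos [627.452 -71.573 132.668] yaw 1.5044898651895424 F [-1.423  0.443  2.638] w 0.10405543287963256 q [-0.135  0.553  1.673  0.008  0.92  -1.645]
turn [-0.005 -0.007 -0.   ] shift [ 0.524 -0.476  2.674]
```

```bash
python3 -m handwheel '[[[0,0,0],[0,0,0.5],0],[[0,0,0],[0,0,0.5],0],[[0,0,0],[0,0,0.5],0],[[0,0,0],[0,0,0.5],0],[[0,0,0],[0,0,0.5],0],[[0,0,0],[0,0,0.5],0],[[0,0,0],[0,0,0.5],0],[[0,0,0],[0,0,0.5],0],[[0,0,0],[0,0,0],0],[[0,0,0],[0,0,0],0]]'
python3 need.py 627 -71 130 1.505
```

```text
t: 24.65
ee_pos: [627.5, -71.2, 129.5]
orientation: [-2.288, -2.141, -0.003]
ft_force: [-1.1, 0.4, 3.6]
width: 0.2
t 24.65 pos [627.491 -71.243 129.457] yaw 1.5045768085760676 F [-1.078  0.411  3.557] w 0.174024711580271 q [-0.135  0.558  1.675  0.008  0.914 -1.645]
turn [-0.004 -0.007 -0.   ] shift [ 0.213 -0.508 -0.539]
```

```bash
python3 -m handwheel '[[[0,0,0],[0,0,0.5],0],[[0,0,0],[0,0,0.5],0],[[0,0,0],[0,0,0.5],0],[[0,0,0],[0,0,0.5],0],[[0,0,0],[0,0,0.5],0],[[0,0,0],[0,0,0.5],0],[[0,0,0],[0,0,0.5],0],[[0,0,0],[0,0,0],0],[[0,0,0],[0,0,0],0],[[0,0,0],[0,0,0],0]]'
python3 need.py 627 -71 130 1.505
```

```text
t: 25.48
ee_pos: [627.5, -71.0, 126.2]
orientation: [-2.288, -2.141, -0.004]
ft_force: [-1.1, 0.4, 5.9]
width: 0.3
t 25.48 pos [627.515 -70.978 126.239] yaw 1.5045563213168507 F [-1.109  0.391  5.906] w 0.3107229262234074 q [-0.135  0.562  1.677  0.009  0.908 -1.645]
turn [-0.004 -0.007 -0.   ] shift [-0.029 -0.528 -3.759]
```

```bash
python3 -m handwheel '[[[0,0,0],[0,0,0.5],0],[[0,0,0],[0,0,0.5],0],[[0,0,0],[0,0,0.5],0],[[0,0,0],[0,0,0.5],0],[[0,0,0],[0,0,0.5],0],[[0,0,0],[0,0,0],0],[[0,0,0],[0,0,0],0],[[0,0,0],[0,0,0],0],[[0,0,0],[0,0,0],0],[[0,0,0],[0,0,0],0]]'
python3 need.py 627 -71 130 1.505
```

```text
t: 26.32
ee_pos: [627.5, -70.9, 124.4]
orientation: [-2.288, -2.141, -0.004]
ft_force: [-1.6, 0.7, 4.2]
width: 0.3
t 26.32 pos [627.527 -70.857 124.361] yaw 1.5044925416047759 F [-1.579  0.675  4.243] w 0.2982334345510603 q [-0.135  0.564  1.677  0.009  0.904 -1.645]
turn [-0.004 -0.007 -0.   ] shift [-0.136 -0.54  -5.638]
```

```bash
python3 -m handwheel '[[[0,0,0],[0,0,0],0],[[0,0,0],[0,0,0],0],[[0,0,0],[0,0,0],0],[[0,0,0],[0,0,0.3],0],[[0,0,0],[0,0,0.3],0],[[0,0,0],[0,0,0.3],0],[[0,0,0],[0,0,0.3],0],[[0,0,0],[0,0,0.3],0],[[0,0,0],[0,0,0.3],0],[[0,0,0],[0,0,0.3],0]]'
python3 need.py 627 -71 130 1.505
```

```text
t: 27.15
ee_pos: [627.6, -70.8, 123.5]
orientation: [-2.288, -2.141, -0.004]
ft_force: [-1.8, 0.7, 7.3]
width: 0.4
t 27.15 pos [627.553 -70.813 123.532] yaw 1.5044668156075365 F [-1.804  0.728  7.253] w 0.4241300802849319 q [-0.135  0.565  1.678  0.009  0.903 -1.645]
turn [-0.004 -0.007 -0.001] shift [-0.175 -0.566 -6.467]
```

```bash
python3 -m handwheel '[[[0,0,0],[0,0,0.3],0],[[0,0,0],[0,0,0.3],0],[[0,0,0],[0,0,0.3],0],[[0,0,0],[0,0,0.3],0],[[0,0,0],[0,0,0.3],0],[[0,0,0],[0,0,0.3],0],[[0,0,0],[0,0,0.3],0],[[0,0,0],[0,0,0.3],0],[[0,0,0],[0,0,0.3],0],[[0,0,0],[0,0,0.3],0]]'
python3 need.py 627 -71 130 1.505
```

```text
t: 27.98
ee_pos: [627.6, -70.8, 122.9]
orientation: [-2.288, -2.141, -0.005]
ft_force: [-2.3, 0.9, 6.5]
width: 0.2
t 27.98 pos [627.561 -70.765 122.926] yaw 1.5044775061976665 F [-2.303  0.948  6.479] w 0.18166848333963304 q [-0.135  0.566  1.678  0.009  0.901 -1.645]
turn [-0.004 -0.008 -0.001] shift [-0.218 -0.57  -7.074]
```

```bash
python3 -m handwheel '[[[0,0,0],[0,0,0.4],0],[[0,0,0],[0,0,0.5],0],[[0,0,0],[0,0,0.5],0],[[0,0,0],[0,0,0.5],0],[[0,0,0],[0,0,0.5],0],[[0,0,0],[0,0,0.5],0],[[0,0,0],[0,0,0.5],0],[[0,0,0],[0,0,0.5],0],[[0,0,0],[0,0,0.5],0],[[0,0,0],[0,0,0.5],0]]'
python3 need.py 627 -71 130 1.505
```

```text
t: 28.82
ee_pos: [627.7, -70.8, 116.2]
orientation: [-2.288, -2.141, -0.005]
ft_force: [0.9, 0.1, 0.5]
width: 0.6
t 28.82 pos [627.749 -70.842 116.227] yaw 1.5044961154119059 F [0.868 0.137 0.514] w 0.6192138897538162 q [-0.135  0.575  1.681  0.009  0.889 -1.645]
turn [-0.003 -0.007 -0.   ] shift [ -0.106  -0.783 -13.772]
```

```bash
python3 -m handwheel '[[[0,0,0],[0,0,0.2],0],[[0,0,0],[0,0,0.2],0],[[0,0,0],[0,0,0.2],0],[[0,0,0],[0,0,0.2],0],[[0,0,0],[0,0,0.2],0],[[0,0,0],[0,0,0.2],0],[[0,0,0],[0,0,0.2],0],[[0,0,0],[0,0,0.2],0],[[0,0,0],[0,0,0.2],0],[[0,0,0],[0,0,0.2],0]]'
python3 need.py 627 -71 130 1.505
```

```text
t: 29.65
ee_pos: [627.8, -70.9, 116.1]
orientation: [-2.289, -2.142, -0.005]
ft_force: [-1.3, 0.4, 5.0]
width: 0.4
t 29.65 pos [627.78  -70.863 116.111] yaw 1.5043844207313752 F [-1.301  0.411  4.974] w 0.4431069143966235 q [-0.135  0.575  1.681  0.009  0.888 -1.645]
turn [-0.003 -0.007 -0.001] shift [ -0.087  -0.81  -13.888]
```

```bash
python3 -m handwheel '[[[0,0,0],[0,0,0.35],0],[[0,0,0],[0,0,0.35],0],[[0,0,0],[0,0,0.35],0],[[0,0,0],[0,0,0.35],0],[[0,0,0],[0,0,0.35],0],[[0,0,0],[0,0,0.35],0],[[0,0,0],[0,0,0.35],0],[[0,0,0],[0,0,0.35],0],[[0,0,0],[0,0,0.35],0],[[0,0,0],[0,0,0.35],0]]'
python3 need.py 627 -71 130 1.505
python3 - <<'E'
from h import *
p=ctrl.get_image("scene")
c=p["pixels"][170:250,180:280,::-1]; cv2.imwrite("pics/scene9c.png",cv2.resize(c,None,fx=7,fy=7,interpolation=cv2.INTER_CUBIC))
for ph in (-.02,0,.02,.04,.06): print(ph,((px(p,[doorpt(ph,-75,246),doorpt(ph,75,246)])-[180,170]+.5)*7).round(0).tolist())
E
```

```text
t: 30.48
ee_pos: [627.8, -70.9, 116.1]
orientation: [-2.289, -2.142, -0.006]
ft_force: [-2.8, 0.6, 7.2]
width: 0.3
t 30.48 pos [627.803 -70.856 116.106] yaw 1.5045090927735922 F [-2.846  0.593  7.237] w 0.26428078991352333 q [-0.135  0.575  1.682  0.009  0.887 -1.645]
turn [-0.002 -0.007 -0.   ] shift [ -0.096  -0.822 -13.893]
-0.02 [[455.0, 354.0], [-30.0, 341.0]]
0 [[454.0, 341.0], [-33.0, 327.0]]
0.02 [[453.0, 327.0], [-35.0, 313.0]]
0.04 [[452.0, 313.0], [-37.0, 300.0]]
0.06 [[451.0, 298.0], [-39.0, 285.0]]
```

View pics/scene9c.png

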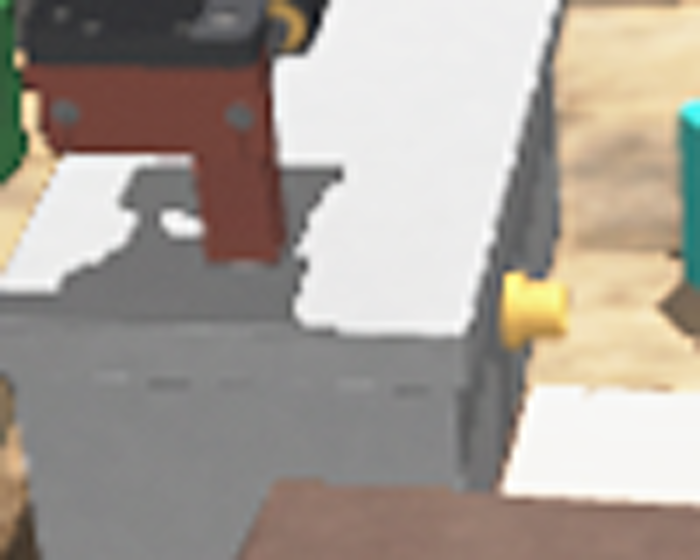

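```bash
python3 -m handwheel '[[[0,0,0],[0,0,0.4],0],[[0,0,0],[0,0,0.4],0],[[0,0,0],[0,0,0.45],0],[[0,0,0],[0,0,0.45],0],[[0,0,0],[0,0,0.5],0],[[0,0,0],[0,0,0.5],0],[[0,0,0],[0,0,0.5],0],[[0,0,0],[0,0,0.5],0],[[0,0,0],[0,0,0.5],0],[[0,0,0],[0,0,0.5],0]]'
python3 need.py 627 -71 130 1.505
```

```text
t: 31.37
ee_pos: [627.8, -70.8, 116.1]
orientation: [-2.289, -2.143, -0.007]
ft_force: [-2.4, 0.3, 8.1]
width: 0.4
t 31.37 pos [627.791 -70.841 116.085] yaw 1.5046198095971395 F [-2.397  0.323  8.112] w 0.4333982756401515 q [-0.135  0.575  1.682  0.009  0.886 -1.645]
turn [-0.001 -0.007 -0.   ] shift [ -0.112  -0.796 -13.915]
```

The push peaked near 7 N, then gave way quickly over about 6 mm. It is now stiff: no motion at 8 N, and well under 20 N. That matches the bolt snapping in. I'll lift clear and check with both cameras.

```bash
python3 -m handwheel '[[[0,0,0],[0,0,-3],0],[[0,0,0],[0,0,-6],0],[[0,0,0],[0,0,-10],0],[[0,0,0],[0,0,-20],0],[[0,0,0],[0,0,-30],0],[[0,0,0],[0,0,-35],0],[[0,0,0],[0,0,-35],0],[[0,0,0],[15,-10,-30],0],[[0,0,0],[30,-20,-10],0],[[0,0,0],[35,-20,0],0]]'
python3 -m handwheel '[[[0,0,0],[35,-20,0],0],[[0,0,0],[35,-20,0],0],[[0,0,0],[35,-20,0],0],[[0,0,0],[35,-20,0],0],[[0,0,0],[35,-20,0],0],[[0,0,0],[35,-20,0],0],[[0,0,0],[35,-20,0],0],[[0,0,0],[25,-15,0],0],[[0,0,0],[10,-5,0],0],[[0,0,0],[0,0,0],0]]'
python3 - <<'E'
from h import *
import pickle
ps={}
for n in("scene","top"):
    p=ctrl.get_image(n); save(p,n+"9.png"); ps[n]=p
pickle.dump(ps,open("ps9.pkl","wb"))
p=ps["scene"]
c=p["pixels"][150:240,170:290,::-1]; cv2.imwrite("pics/scene10c.png",cv2.resize(c,None,fx=6.5,fy=6.5,interpolation=cv2.INTER_CUBIC))
p=ps["scene"]
for ph in (-.02,0,.02,.04,.06): print(ph,((px(p,[doorpt(ph,-75,246),doorpt(ph,75,246)])-[170,150]+.5)*6.5).round(0).tolist())
for r in ctrl.spot_point(p,"door_press")+ctrl.spot_point(ps["top"],"door_press"): print(r["score"])
E
```

```text
t: 32.2
ee_pos: [584.4, 7.1, 306.0]
orientation: [-2.298, -2.135, -0.005]
ft_force: [0.5, -0.0, -0.7]
width: 0.3
t: 33.03
ee_pos: [436.9, 313.5, 319.1]
orientation: [2.299, 2.138, 0.03]
ft_force: [-0.2, -0.3, -0.5]
width: 0.5
-0.02 [[488.0, 459.0], [37.0, 446.0]]
0 [[487.0, 446.0], [35.0, 434.0]]
0.02 [[486.0, 433.0], [33.0, 421.0]]
0.04 [[485.0, 420.0], [30.0, 408.0]]
0.06 [[484.0, 407.0], [28.0, 395.0]]
0.75
0.46
0.79
```

View pics/scene10c.png

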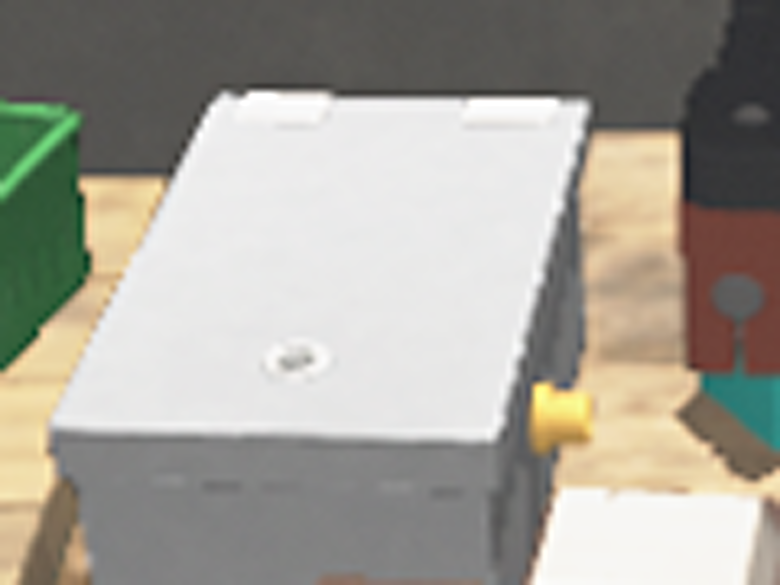

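View pics/top9.png

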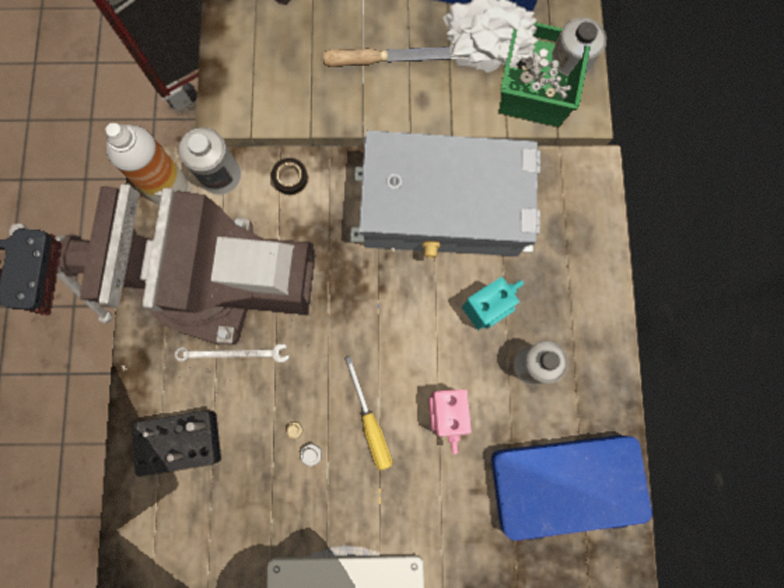

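```bash
python3 -m handwheel '[[[0,0,0],[-20,12,0],0],[[0,0,0],[-34,20,0],0],[[0,0,0],[-36,21,0],0],[[0,0,0],[-36,21,0],0],[[0,0,0],[-36,21,0],0],[[0,0,0],[-36,21,0],0],[[0,0,0],[-36,21,0],0],[[0,0,0],[-36,21,0],0],[[0,0,0],[-36,21,0],0],[[0,0,0],[-30,15,0],0]]'
python3 need.py 627.5 -71 135 1.505
```

```text
t: 34.07
ee_pos: [602.8, -48.9, 318.2]
orientation: [2.313, 2.12, 0.029]
ft_force: [0.4, -0.2, 0.7]
width: 0.4
t 34.07 pos [602.818 -48.938 318.158] yaw 1.4837418560276823 F [ 0.403 -0.211  0.686] w 0.43582218108590554 q [-0.107  0.3    1.601  0.012  1.226 -1.594]
turn [ 0.015 -0.011 -0.021] shift [-21.929  23.716 183.301]
```

```bash
python3 -m handwheel '[[[0.006,-0.004,-0.008],[-8,8,15],0],[[0.006,-0.004,-0.008],[-7,8,25],0],[[0,0,-0.004],[-5,6,28],0],[[0,0,0],[0,0,28],0],[[0,0,0],[0,0,28],0],[[0,0,0],[0,0,22],0],[[0,0,0],[0,0,12],0],[[0,0,0],[0,0,5],0],[[0,0,0],[0,0,0],0],[[0,0,0],[0,0,0],0]]'
python3 need.py 627.5 -71 116.1 1.505
```

```text
t: 34.9
ee_pos: [626.7, -100.1, 150.7]
orientation: [2.323, 2.105, 0.008]
ft_force: [0.7, -0.5, 1.0]
width: 0.6
t 34.9 pos [ 626.667 -100.142  150.718] yaw 1.4724985017164214 F [ 0.742 -0.533  0.972] w 0.5967604023803182 q [-0.177  0.528  1.667 -0.001  0.938 -1.649]
turn [ 0.009  0.001 -0.032] shift [29.125 -2.329 34.564]
```

```bash
python3 -m handwheel '[[[0.005,0,-0.016],[14,-1,5],0],[[0.004,0,-0.016],[12,-1,6],0],[[0,0,0],[3,0,6],0],[[0,0,0],[0,0,5],0],[[0,0,0],[0,0,4],0],[[0,0,0],[0,0,2],0],[[0,0,0],[0,0,0],0],[[0,0,0],[0,0,0],0],[[0,0,0],[0,0,0],0],[[0,0,0],[0,0,0],0]]'
python3 need.py 627.5 -71 116.1 1.505
```

```text
t: 35.73
ee_pos: [630.8, -67.1, 125.5]
orientation: [2.283, 2.148, 0.006]
ft_force: [-0.2, -0.0, 0.7]
width: 0.7
t 35.73 pos [630.8   -67.1   125.472] yaw 1.5101883773769598 F [-0.249 -0.04   0.707] w 0.7173326228265651 q [-0.124  0.562  1.679 -0.002  0.893 -1.633]
turn [0.008 0.002 0.005] shift [-4.075 -3.13   9.357]
```

```bash
python3 -m handwheel '[[[0.004,0,0.003],[-3.5,-3,1],0],[[0,0,0],[0,0,1.5],0],[[0,0,0],[0,0,1.5],0],[[0,0,0],[0,0,1],0],[[0,0,0],[0,0,0.8],0],[[0,0,0],[0,0,0.6],0],[[0,0,0],[0,0,0.4],0],[[0,0,0],[0,0,0.3],0],[[0,0,0],[0,0,0.3],0],[[0,0,0],[0,0,0.3],0]]'
python3 need.py 627.5 -71 116.1 1.505
```

```text
t: 36.57
ee_pos: [627.5, -71.7, 117.5]
orientation: [2.289, 2.145, 0.002]
ft_force: [-0.2, -0.2, -0.2]
width: 0.4
t 36.57 pos [627.499 -71.712 117.498] yaw 1.505585643188917 F [-0.236 -0.212 -0.184] w 0.3871409588193408 q [-0.132  0.571  1.686 -0.002  0.88  -1.636]
turn [0.004 0.002 0.001] shift [ 0.714 -0.051  1.397]
```

```bash
python3 -m handwheel '[[[0,0,0],[0,0,0.3],0],[[0,0,0],[0,0,0.3],0],[[0,0,0],[0,0,0.3],0],[[0,0,0],[0,0,0.3],0],[[0,0,0],[0,0,0.3],0],[[0,0,0],[0,0,0.3],0],[[0,0,0],[0,0,0.3],0],[[0,0,0],[0,0,0.3],0],[[0,0,0],[0,0,0.3],0],[[0,0,0],[0,0,0.3],0]]'
python3 need.py 627.5 -71 116.1 1.505
```

```text
t: 37.4
ee_pos: [627.6, -71.6, 116.1]
orientation: [2.289, 2.145, 0.003]
ft_force: [-2.8, 0.7, 5.3]
width: 0.1
t 37.4 pos [627.643 -71.611 116.068] yaw 1.5057566640529483 F [-2.753  0.688  5.314] w 0.09539192010779991 q [-0.132  0.573  1.687 -0.002  0.877 -1.636]
turn [0.005 0.002 0.001] shift [ 0.6   -0.182 -0.034]
```

```bash
python3 -m handwheel '[[[0,0,0],[0,0,0.4],0],[[0,0,0],[0,0,0.4],0],[[0,0,0],[0,0,0.5],0],[[0,0,0],[0,0,0.5],0],[[0,0,0],[0,0,0.5],0],[[0,0,0],[0,0,0.6],0],[[0,0,0],[0,0,0.6],0],[[0,0,0],[0,0,0.65],0],[[0,0,0],[0,0,0.65],0],[[0,0,0],[0,0,0.65],0]]'
python3 need.py 627.5 -71 116.1 1.505
```

```text
t: 38.23
ee_pos: [627.7, -71.6, 116.0]
orientation: [2.288, 2.144, 0.003]
ft_force: [-3.0, -0.3, 7.4]
width: 0.7
t 38.23 pos [627.682 -71.64  116.05 ] yaw 1.5057997436857256 F [-3.017 -0.257  7.404] w 0.746646430264259 q [-0.132  0.572  1.687 -0.002  0.876 -1.636]
turn [0.005 0.002 0.001] shift [ 0.627 -0.223 -0.053]
```

```bash
python3 -m handwheel '[[[0,0,0],[0,0,0.7],0],[[0,0,0],[0,0,0.7],0],[[0,0,0],[0,0,0.8],0],[[0,0,0],[0,0,0.8],0],[[0,0,0],[0,0,0.8],0],[[0,0,0],[0,0,0.9],0],[[0,0,0],[0,0,0.9],0],[[0,0,0],[0,0,0.9],0],[[0,0,0],[0,0,0.9],0],[[0,0,0],[0,0,0.9],0]]'
python3 need.py 627.5 -71 116.1 1.505
```

```text
t: 39.07
ee_pos: [627.7, -71.6, 116.0]
orientation: [2.288, 2.144, 0.005]
ft_force: [-3.5, 0.7, 10.8]
width: 0.3
t 39.07 pos [627.677 -71.605 116.039] yaw 1.505802189650465 F [-3.536  0.693 10.777] w 0.3083575702262306 q [-0.132  0.572  1.688 -0.002  0.875 -1.636]
turn [0.007 0.002 0.001] shift [ 0.592 -0.215 -0.064]
```

At 10.8 N, above the bevel's 10 N maximum, the door moved less than 0.05 mm, so it is past the bevel and latched. I'll retract and hand in.

```bash
python3 -m handwheel '[[[0,0,0],[0,0,-2],0],[[0,0,0],[0,0,-5],0],[[0,0,0],[0,0,-10],0],[[0,0,0],[0,0,-20],0],[[0,0,0],[0,0,-30],0],[[0,0,0],[0,0,-30],0],[[0,0,0],[10,-5,-30],0],[[0,0,0],[20,-12,-20],0],[[0,0,0],[20,-12,0],0],[[0,0,0],[10,-6,0],0]]'
python3 -m handwheel '[[[0,0,0],[30,-18,0],0],[[0,0,0],[35,-20,0],0],[[0,0,0],[35,-20,0],0],[[0,0,0],[35,-20,0],0],[[0,0,0],[35,-20,0],0],[[0,0,0],[35,-20,0],0],[[0,0,0],[35,-20,0],0],[[0,0,0],[20,-10,0],0],[[0,0,0],[5,0,0],0],[[0,0,0],[0,0,0],0]]'
python3 - <<'E'
from h import *
p=ctrl.get_image("scene"); save(p,"scene11.png")
E
```

```text
t: 39.9
ee_pos: [596.0, -9.5, 272.3]
orientation: [2.292, 2.138, 0.007]
ft_force: [0.0, -0.1, -0.9]
width: 0.3
t: 40.73
ee_pos: [460.1, 276.1, 270.9]
orientation: [2.287, 2.137, 0.009]
ft_force: [0.2, -0.5, -0.1]
width: 0.7
```

View pics/scene11.png

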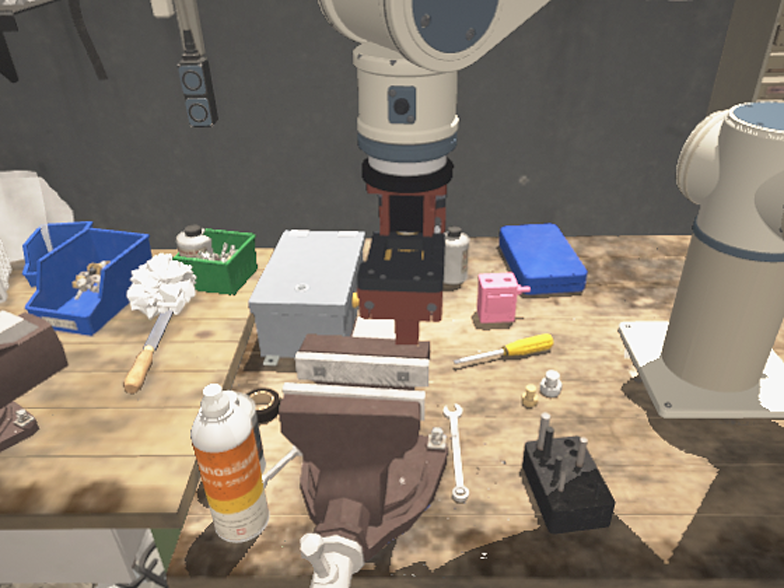

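The door is shut, its free edge running from about (252,305) to (350,305). The bystanders are in place and the gripper is clear of everything at z of about 271 mm.

```bash
python3 -c "
from workcell import ctrl
print(ctrl.close_job())"
```

```text
the job is handed in; nothing more can be done
None
```

The valve block is in the saddle with its port facing the bulkhead. The door is shut, and by feel the latch has snapped in. The job is handed in at about 41 s of the 72 s.

- **Door moved first:** it leaned over the enclosure (about 1.34 rad) and would have met the wrist, so I pushed it back to about 1.55–1.59 rad before lowering the block.
- **Block:** it went into the saddle with no contact until its last millimetre or so. In the scene camera its top edge matched a height of 84 mm, which is fully home. The top camera was hidden by the arm, so this was checked from one view only. The brass port looks about 15 mm higher than the text says; that was already so before I picked the block up, so it is not a sign of bad seating.
- **Door and latch:**
  - I swung the door over at about 0.6–0.7 rad/s (estimated from the move steps).
  - The push rose to about 7 N, dropped, and gave way over about 6 mm.
  - The door then stayed rigid, including at 10.8 N on a second press, and rests at about +0.01 rad. The highest force I read on the door was 10.8 N.
- **Not checked:** the bolt itself cannot be seen with the door shut, and I did not try to pull the door open. That it is latched rests on the feel and the angle.
- **Bystanders:** the oil can, tape roll, spanner and look-alikes looked unmoved in the pictures taken after closing.

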